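Load the growing stage from the jar carousel and spin-check it

ROBOT

A 7-joint arm with a two-finger parallel gripper is mounted at the origin on the work surface. World frame = base frame: x ahead of the robot, y to its left, z up, the work surface at z = 0. Lengths are in m, angles in rad, forces in N, time in s.
With the tool pointing down it reaches from about 0.375 to 0.925 m from the base axis. Payload 3.1 kg.
Tool frame: the origin (TCP) lies on the front face of the gripper's body, between the roots of the fingers; the fingertips stand 73 mm ahead of it and the grasp point (between the pads) lies 54 mm ahead of it; z points along the fingers, y is the direction in which the jaws open and shut (so a half turn about z gives the same grasp; the last joint's range is limited). The gripper opens to 85 mm and grips with 20 to 120 N. Pads are 22 mm wide; open, the fingers measure 114 mm over their backs; the gripper's body (76 mm by 85 mm) begins 54 mm behind the grasp point. The pads swing forward as they close: fully open they stand 13 mm farther back than shut.
Start: joints at [1.14, 0.383, 0.044, 1.598, -0.018, 1.161, -0.05], TCP at [0.212, -0.614, 0.304] pointing down, gripper open.
Joint ranges: [-2.61, 2.61], [-0.41, 2.15], [-1.48, 1.57], [0, 2.5], [-1.57, 4.71], [0.05, 1.97], [-2.85, 2.85]. Speed limits (rad/s): [2.79, 2.79, 3.14, 3.14, 3.14, 3.14, 3.14].

INTERFACE

Orientations are given as a unit quaternion [x, y, z, w].
In Python, from rig import ctrl gives the robot as it stands.
- The arm moves only by the tool arm_command, never from a script. Its argument "increments" is a list of rows, each a list of 7 numbers: the shift along the world's x, y, z in cm, then the turn, a rotation vector about the world's x, y, z in degrees, then the closure, from 0 (fully open) to 1 (shut). In form: [[dx, dy, dz, rx, ry, rz, hand], ...]. A call has 1 to 12 rows; each row shifts and turns the pose as measured when the row begins; what a row does not reach is not made up. A row lasts 1/10 s, in which the tool goes at most 50 mm and 8.59 degrees, less where a joint would pass 70% of its speed; a pose out of reach is approached as far as the arm can. A call is refused whole if a number of a shift passes 5 or a number of a turn 8.59, either way. A call with a gripper value outside its range is refused whole. The fingers move at their own pace and stop on an object; the grip force is fixed at half the most. Time passes only in rows, so rows that do not move let the fingers close. It gives the time, the measured TCP pose, the force and the opening at its end, in the units of the state.
- ctrl.sense(): the state, without advancing time (a new reading comes with each control period).
- ctrl.get_image(name): name is "scene" or "top" or "wrist"; returns the picture (420x560x3 uint8, red, green, blue); there is no depth.
- ctrl.calibration(name): a dict with "fx", "fy", "cx", "cy" (pixels), "origin" and "attitude" of the camera in the world; the wrist camera has in their place "tool_from_camera" (4x4, takes a point from camera to tool coordinates, whose origin is the TCP and whose axes are the flange's). Camera axes: x right, y down, z forward; pixel columns grow to the right and rows downward; lengths in m; the calibration is good to about 2 mm. The wrist camera is an equidistant fisheye: a pixel r from the principal point sees the ray r / f radians off the axis. A picture is of the moment at which its call begins: read the wrist's pose just before it. calibration takes no time and is no camera call.
- ctrl.finish_job(): hands the job in, once; it reports no verdict.
Trained networks look in the newest picture that a camera, given by its name, has taken for a name from the list of things; names that differ only in an ending like _2 or _b are one class to them, and where a whole thing is asked for, a point or a joint stands for the part that bears it (a point fixed in the world has none). Each returns a list of dicts, best first, with "confidence" (0 to 1); they miss things now and then, are a little off and sometimes report something else, mostly with a low value. They report only what shows in the picture. A call takes as long as a camera call. They do not tell look-alikes from the thing itself.
- ctrl.recognise(camera, name): "xyz" ([x, y, z] in m, in world coordinates, good to about 4 mm: the middle of the surface that is visible of it).
- ctrl.trace(camera, name): "mask" (420x560 bool, what is visible of it).
The state is a dict: "time": time; "joints": joint angles; "qd": joint speeds; "joint_torque": joint torques, N m; "position": TCP position; "tcp_rot": TCP orientation; "force": force on the tool from outside, world axes, zero at the start; "torque": the same for the moment, N m; "grip_width": finger opening in m.
Only numpy, scipy, OpenCV 4.12 (cv2) and the standard library are available. Lean on these libraries where they do the work, as an engineer would, in place of code of your own. Each camera call takes 0.05 s, during which the arm holds its last target. There are 200 camera calls.

TASK

Move every green-lidded culture jar from the revolving jar magazine to the growing stage: turn its carousel until the jar faces the gap in the hoop, lift it out and stand it upright inside a blue circle of its own on the stage. When all of them stand there, give the loaded stage a brisk spin by hand, let go and let it coast untouched for at least three seconds to see that it runs freely, and leave it at rest with every green-lidded jar still inside its circle. The white-lidded jars stay in the carousel, and nothing else on the bench is to be disturbed.

Things in the scene. Friction and masses are not known exactly. Their poses are not given: they have to be found in the camera images.
- opening (a point): Where jars can be taken out of the revolving jar magazine: the gap, about 110 degrees wide, in its steel retaining hoop, on the side towards the robot. The point is the centre of a jar standing in the bay that faces the gap: 108 mm from the carousel's axis, 72.5 mm above the table.
- stand: Fixed stand of the magazine; origin on the table, on the carousel's upright axis; the gap lies along its -x axis. Its hoop is a 10 mm bar bent to 108 mm radius round the axis, 127 to 137 mm above the table, 12 mm above the jar lids; it begins 55 degrees either side of the gap's middle and stops jars elsewhere from being lifted out. Three posts carry it, 180 mm from the axis, at the back.
- carousel: White disc (336 mm diameter, top 30 mm above the table) turning on the stand; origin on the table, on its axis. Six equal bays lie between blue fins (4 mm thick, 30 mm tall, 60 to 150 mm from the axis; the first along its x axis, then every 60 degrees). A 30 mm tall lip runs round the rim (155 mm from the axis), a 15 mm tall drum (65 mm radius) round the hub. Each bay holds one jar (free to slide a few cm) or none. Turns endlessly with 0.06 N m, stays where left.
- knob_grip (a point): Centre of the orange bar knob on top of the carousel, on its axis, 166 mm above the table. The bar is 56 mm long (along this point's x axis), 18 mm wide (y) and 45 mm tall (142 to 187 mm above the table), on a 30 mm hub. It turns the carousel; turn it slowly, or jars slide in their bays.
- rotor (a joint): Angle of the growing stage's white disc (310 mm diameter, top 42 mm above the table), rad, counter-clockwise from above, endless. It runs very freely: once spun it coasts, slowing by roughly 0.3 to 0.7 rad/s each second. A brisk spin is 2.5 to 3.5 rad/s at release (over 0.8 rad/s three seconds later); a harder jerk makes jars slide.
- stage_base: Fixed grey base of the growing stage; origin on the table, on the disc's axis. A small black sensor on a post (120 mm tall) stands 12 mm beyond the disc's rim along its +x axis (the far side).
- circle0 (a point): Centre of a blue painted circle (84 mm diameter) on the growing stage's disc, 42 mm above the table, 75 mm from the disc's axis. The four circles are 90 degrees apart.
- circle1 (a point): Centre of a blue painted circle (84 mm diameter) on the growing stage's disc, 42 mm above the table, 75 mm from the disc's axis. The four circles are 90 degrees apart.
- circle2 (a point): Centre of a blue painted circle (84 mm diameter) on the growing stage's disc, 42 mm above the table, 75 mm from the disc's axis. The four circles are 90 degrees apart.
- circle3 (a point): Centre of a blue painted circle (84 mm diameter) on the growing stage's disc, 42 mm above the table, 75 mm from the disc's axis. The four circles are 90 degrees apart.
- peg0 (a point): Centre of the top of one of the four red finger pegs on the disc (each 14 mm diameter, 65 mm tall, top 107 mm above the table), 108 mm from the disc's axis, half-way between two circles; the other three stand every 90 degrees round the disc's axis. Push one sideways to spin the disc.
- green1_mid (a point): Centre (42.5 mm above its underside) of a culture jar with a green lid and a green plantlet inside: upright cylinder, 60 mm diameter, 85 mm tall, about 150 g, z axis up. Three or four such jars are present (None: absent).
- green2_mid (a point): Centre (42.5 mm above its underside) of a culture jar with a green lid and a green plantlet inside: upright cylinder, 60 mm diameter, 85 mm tall, about 150 g, z axis up. Three or four such jars are present (None: absent).
- green3_mid (a point): Centre (42.5 mm above its underside) of a culture jar with a green lid and a green plantlet inside: upright cylinder, 60 mm diameter, 85 mm tall, about 150 g, z axis up. Three or four such jars are present (None: absent).
- green4_mid (a point): Centre (42.5 mm above its underside) of a culture jar with a green lid and a green plantlet inside: upright cylinder, 60 mm diameter, 85 mm tall, about 150 g, z axis up. Three or four such jars are present (None: absent).
- white1_mid (a point): Centre (42.5 mm above its underside) of a jar with a white lid and no plant, same size; it stays in the carousel.
- white2_mid (a point): Centre (42.5 mm above its underside) of a jar with a white lid and no plant, same size; it stays in the carousel.
- dish_a: Bystander, leave alone: lower dish of a stack of two clear 90 mm dishes, 15 mm tall each; origin at the middle of its underside.
- spirit_lamp: Bystander, leave alone: glass spirit lamp, 84 mm wide, 85 mm tall; origin at the middle of its underside.
- marker: Bystander, leave alone: black marker pen, 130 mm long, lying; origin at the middle of its underside.
- lighter: Bystander, leave alone: red lighter, 78 mm long, lying; origin at the middle of its underside.
- media_bottle: Bystander, leave alone: glass bottle with a blue cap, 70 mm diameter, 160 mm tall; origin at the middle of its underside.
- jar_lid: Bystander, leave alone: loose white lid, 66 mm diameter, 14 mm tall; origin at the middle of its underside.
There are look-alikes about, which are no part of the job. Leave any purple or yellow look-alike of the part that bears white1_mid alone.

How it is judged:
On the way, in this order (a step that is already met when the one before it is completed fails the run):
1. every green-lidded jar stands upright in a blue circle on the stage ((horizontal distance between green1_mid and circle0 below 0.015 m or horizontal distance between green1_mid and circle1 below 0.015 m or horizontal distance between green1_mid and circle2 below 0.015 m or horizontal distance between green1_mid and circle3 below 0.015 m) and height (world z) of green1_mid between 0.078 and 0.0925 m and angle between each of green1_mid, green2_mid, green3_mid, green4_mid's own z axis and vertical below 0.1 rad and (horizontal distance between green2_mid and circle0 below 0.015 m or horizontal distance between green2_mid and circle1 below 0.015 m or horizontal distance between green2_mid and circle2 below 0.015 m or horizontal distance between green2_mid and circle3 below 0.015 m) and height (world z) of green2_mid between 0.078 and 0.0925 m and (horizontal distance between green3_mid and circle0 below 0.015 m or horizontal distance between green3_mid and circle1 below 0.015 m or horizontal distance between green3_mid and circle2 below 0.015 m or horizontal distance between green3_mid and circle3 below 0.015 m) and height (world z) of green3_mid between 0.078 and 0.0925 m and (horizontal distance between green4_mid and circle0 below 0.015 m or horizontal distance between green4_mid and circle1 below 0.015 m or horizontal distance between green4_mid and circle2 below 0.015 m or horizontal distance between green4_mid and circle3 below 0.015 m) and height (world z) of green4_mid between 0.078 and 0.0925 m), for 0.3 s.
2. the stage coasts freely at over 0.8 rad/s, untouched, for 2.5 s ((velocity of joint rotor above 0.8 rad/s or velocity of joint rotor below -0.8 rad/s) and contact force between each of the arm, the fingers and rotor below 0.05 N), for 2.5 s.
At the end, for the whole second after the job is handed in: Every green-lidded jar that is present stands upright (within 0.1 rad) on the stage with its axis within 15 mm of the centre of a blue circle; the stage is at rest (under 0.05 rad/s); the white-lidded jars stand upright in the carousel (all of step 1 and velocity of joint rotor between -0.05 and 0.05 rad/s and horizontal distance between each of white1_mid, white2_mid and knob_grip below 0.165 m and angle between each of white1_mid, white2_mid's own z axis and vertical below 0.1 rad and height (world z) of each of white1_mid, white2_mid below 0.08 m); the robot touches nothing.
It fails at once if a bystander is moved by more than 30 mm (distance of any of dish_a, spirit_lamp, marker, lighter, media_bottle, jar_lid from where it was at the start of the episode above 0.03 m).
Of green1, green2, green3, green4 only 3 to 4 are there at a start; the rules pass over those that are not, and their reading is None.
At some moment in a run one of green1, green2, green3, green4 may be knocked a few centimetres aside while the robot is not near it.
It also fails if it takes over 210 s, if anything falls off the work surface, if the arm or the gripper's body presses on something with over 40 N, if the wrist force passes 120 N, or if a joint passes its speed limit or range.

## Working session

There is one attempt and no reset: what is moved stays moved. The work goes in short steps, Python scripts to look and compute and a tool call to move; the robot and the scene stay as the last step left them, time stands still between calls to the robot, and variables do not carry over. Pictures are saved under pics/ and viewed, about 12 in all and at most 16, crops included, and the job is handed in when it is done.

Besides the shell and the picture viewer there is one more tool, called after "Request:" as a command line: name --pt "numbers of a row" for each row, then --argument value for the rest. arm_command: Moves the arm, as the interface text tells. Its arguments: {"type":"object","properties":{"increments":{"type":"array"}},"required":["increments"]}

```bash
mkdir -p pics; ls; python3 - <<'E'
from rig import ctrl
import cv2
print(ctrl.sense())
for n in("scene","top"):
    im=ctrl.get_image(n); cv2.imwrite(f"pics/{n}0.png",im[:,:,::-1]); print(n,ctrl.calibration(n))
    for t in("knob_grip","stage_base","rotor","green1_mid","white1_mid","peg0","circle0"):
        try: print(t,[(r['xyz'],round(r['confidence'],2)) for r in ctrl.recognise(n,t)][:8])
        except Exception as e: print(t,e)
E
```

```text
pics
{'time': 0.0, 'joints': array([ 1.14018273,  0.38383736,  0.04382389,  1.59959131, -0.0178729 ,
        1.16123337, -0.04991359]), 'qd': array([-0.00024982, -0.00101805,  0.00098904, -0.00040003, -0.0018811 ,
        0.00032641,  0.00054579]), 'joint_torque': array([ 1.20785653e-04, -4.33457637e+01,  1.02455847e+00, -2.49512351e+01,
        1.05922372e-02,  1.15034488e-02, -7.55201288e-07]), 'position': array([ 0.21210949, -0.61360571,  0.30247723]), 'tcp_rot': array([ 9.86178298e-01,  1.65682144e-01, -3.02617342e-04, -1.30398705e-03]), 'force': array([ 0.2406001 , -0.74532659, -1.31498939]), 'torque': array([ 4.78186571e-05, -1.15461599e-03,  2.41733960e-02]), 'grip_width': 0.08550975504331346}
scene {'fx': 402.9150173127148, 'fy': 402.9150173127148, 'cx': 275.01076495652734, 'cy': 213.8706077080763, 'origin': array([0.98426501, 0.83035016, 0.88329604]), 'attitude': array([ 0.20184923,  0.86809605, -0.43975945, -0.11080512])}
knob_grip [([0.607, -0.1943, 0.0473], 0.87), ([0.7597, 0.255, 0.0414], 0.31)]
stage_base [([0.7593, 0.2532, 0.0436], 0.72), ([0.5922, 0.2711, 0.0444], 0.5
[... 346 characters left out ...]
, 0.0996], 0.36)]
top {'fx': 390.98950952465447, 'fy': 390.98950952465447, 'cx': 281.512231639736, 'cy': 213.72092265975772, 'origin': array([ 0.38676061, -0.08824675,  1.14000616]), 'attitude': array([-0.70421477,  0.70808774, -0.04304205,  0.02899468])}
knob_grip [([0.586, -0.2369, 0.0321], 0.76)]
stage_base [([0.7533, 0.2398, 0.0971], 0.79)]
rotor [([0.5777, 0.249, 0.0457], 0.79)]
green1_mid [([0.3134, -0.2855, 0.0173], 0.55), ([0.2994, 0.2831, 0.0451], 0.44)]
white1_mid [([0.2104, -0.2909, 0.0876], 0.9), ([0.3537, -0.5441, 0.0866], 0.89), ([0.4966, -0.2733, 0.1144], 0.8), ([0.3016, -0.4439, 0.0828], 0.59)]
peg0 [([0.5798, 0.2448, 0.0434], 0.76)]
circle0 [([0.5807, 0.2505, 0.0417], 0.95)]
```

View pics/scene0.png

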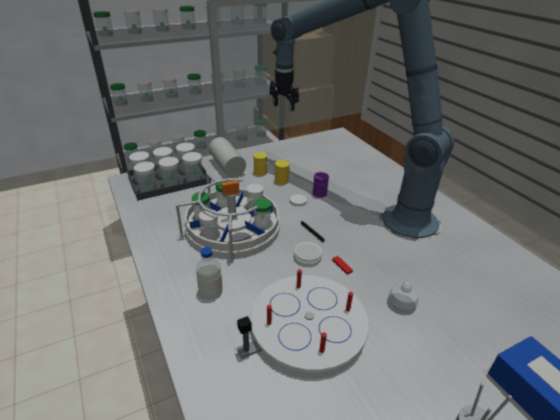

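View pics/top0.png

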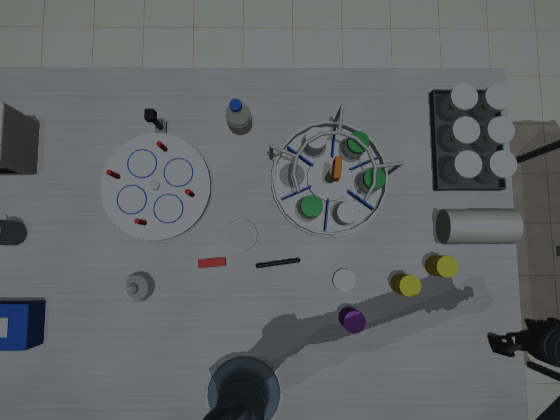

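```bash
cat > h.py <<'E'
import numpy as np, cv2
from scipy.spatial.transform import Rotation as R
from rig import ctrl
def ray(n,px,z):
    c=ctrl.calibration(n); px=np.atleast_2d(px).astype(float)
    d=np.c_[(px[:,0]-c['cx'])/c['fx'],(px[:,1]-c['cy'])/c['fy'],np.ones(len(px))]@R.from_quat(c['attitude']).as_matrix().T
    o=c['origin']; return o+d*((z-o[2])/d[:,2])[:,None]
def proj(n,P):
    c=ctrl.calibration(n); q=(np.atleast_2d(P)-c['origin'])@R.from_quat(c['attitude']).as_matrix()
    return np.c_[c['fx']*q[:,0]/q[:,2]+c['cx'],c['fy']*q[:,1]/q[:,2]+c['cy']]
def blobs(im,lo,hi,amin=15,box=None):
    hsv=cv2.cvtColor(im,cv2.COLOR_RGB2HSV); m=cv2.inRange(hsv,lo,hi)
    if box: k=np.zeros_like(m); k[box[1]:box[3],box[0]:box[2]]=1; m=m*k
    n,l,s,c=cv2.connectedComponentsWithStats(m)
    return [(s[i,4],c[i]) for i in range(1,n) if s[i,4]>=amin],l,m
E
python3 - <<'E'
from h import *
im=ctrl.get_image("top")
st=(95,125,215,245); ca=(265,110,395,245)
b,l,m=blobs(im,(95,80,60),(130,255,255),10,st)
for a,c in b: print("circ",a,c,ray("top",c,.042)[0][:2])
ys,xs=np.nonzero(m); P=ray("top",np.c_[xs,ys],.042)[:,:2]
from scipy.optimize import least_squares
def f(p):
    C=[p[:2]+.075*np.array([np.cos(p[2]+k*np.pi/2),np.sin(p[2]+k*np.pi/2)]) for k in range(4)]
    d=np.min([np.hypot(*(P-c).T) for c in C],0); return d-p[3]
r=min((least_squares(f,[*P.mean(0),t,.042],loss='soft_l1',f_scale=.002) for t in (0,.4,.8,1.2)),key=lambda r:r.cost)
print("stage",r.x,np.sqrt(np.mean(r.fun**2)))
for k in range(4): print("c",k,r.x[:2]+.075*np.array([np.cos(r.x[2]+k*np.pi/2),np.sin(r.x[2]+k*np.pi/2)]))
for a,c in blobs(im,(0,120,60),(8,255,255),5,st)[0]+blobs(im,(172,120,60),(180,255,255),5,st)[0]: print("peg",a,c,ray("top",c,.09)[0][:2])
for a,c in blobs(im,(95,80,60),(130,255,255),10,ca)[0]: print("fin",a,c,ray("top",c,.055)[0][:2])
for a,c in blobs(im,(40,90,30),(85,255,255),10,ca)[0]: print("green",a,c,ray("top",c,.115)[0][:2])
b,l,m=blobs(im,(8,140,80),(20,255,255),10,ca)
for a,c in b: print("knob",a,c,ray("top",c,.18)[0][:2])
crop=cv2.resize(im[105:250,255:405],None,fx=4,fy=4,interpolation=cv2.INTER_CUBIC); cv2.imwrite("pics/car.png",crop[:,:,::-1])
E
```

```text
circ 100 [142.05 163.43] [0.64440738 0.28489109]
circ 95 [177.82105263 172.21052632] [0.61881689 0.18326361]
circ 101 [131.78217822 199.22772277] [0.54188292 0.31054159]
circ 101 [167.43564356 208.17821782] [0.51611558 0.21021956]
stage [0.58100893 0.24742667 0.53979335 0.04048517] 0.0009277254427023468
c 0 [0.64534504 0.28597358]
c 1 [0.54246202 0.31176279]
c 2 [0.51667281 0.20887977]
c 3 [0.61955583 0.18309055]
peg 17 [158.76470588 143.23529412] [0.68929352 0.2248646 ]
peg 16 [108.5 172. ] [0.60969182 0.35804576]
peg 19 [187.         191.21052632] [0.55641705 0.14564395]
peg 15 [136.53333333 220.86666667] [0.47662726 0.27860709]
fin 36 [333.22222222 145.55555556] [ 0.69218932 -0.25877028]
fin 21 [291.33333333 149.04761905] [ 0.68215703 -0.13928242]
fin 33 [306.54545455 160.12121212] [ 0.65002531 -0.18212447]
fin 11 [376.         157.18181818] [ 0.65820994 -0.38017435]
fin 38 [359.57894737 164.42105263] [ 0.63732405 -0.3326848 ]
fin 22 [305.         188.04545455] [ 0.56997121 -0.17673006]
fin 59 [361.15254237 199.3559322 ] [ 0.5372843 -0.3344375]
fin 29 [288.75862069 195.17241379] [ 0.54988752 -0.13085992]
fin 55 [326.54545455 213.96363636] [ 0.49643847 -0.23613433]
green 126 [362.01587302 137.1984127 ] [ 0.69832376 -0.32779064]
green 168 [354.35119048 146.29166667] [ 0.67321488 -0.30636663]
green 141 [368.0070922 177.5035461] [ 0.58781784 -0.34083049]
green 169 [379.76331361 178.75147929] [ 0.58434917 -0.37230643]
green 395 [311.2        205.85822785] [ 0.51210536 -0.1876585 ]
knob 142 [337.45774648 166.94366197] [ 0.60212809 -0.2486744 ]
```

View pics/car.png

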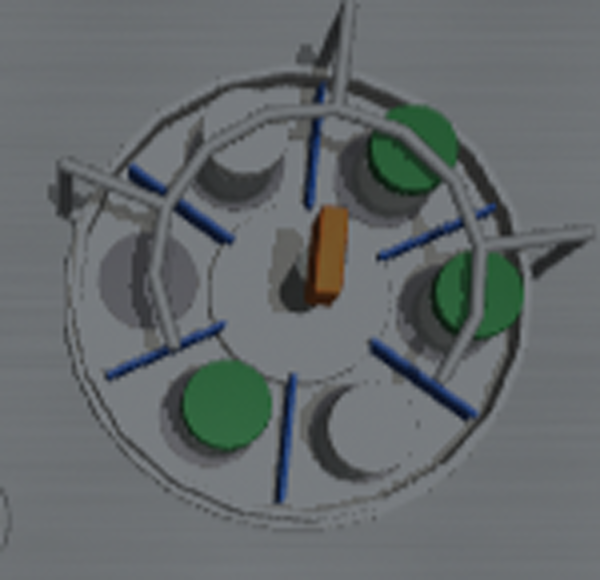

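```bash
cat >> h.py <<'E'
from scipy.optimize import least_squares
def carousel(im,guess=(0.592,-0.237)):
    "axis xy and fin angle from fins' blue pixels; height .058"
    b,l,m=blobs(im,(95,80,60),(130,255,255),8,(265,110,395,245))
    ys,xs=np.nonzero(m); P=ray("top",np.c_[xs,ys],.056)[:,:2]
    def f(p):
        d=P-p[:2]; a=np.arctan2(d[:,1],d[:,0]); return np.hypot(*d.T)*np.sin((a-p[2]+np.pi/6)%(np.pi/3)-np.pi/6)
    r=min((least_squares(f,[*guess,t],loss='soft_l1',f_scale=.002) for t in np.arange(0,1.05,.15)),key=lambda r:r.cost)
    return r.x,np.sqrt(np.mean(r.fun**2))
def stage(im):
    b,l,m=blobs(im,(95,80,60),(130,255,255),10,(95,125,215,245))
    ys,xs=np.nonzero(m); P=ray("top",np.c_[xs,ys],.042)[:,:2]
    def f(p):
        d=np.min([np.hypot(*(P-p[:2]-.075*np.array([np.cos(p[2]+k*np.pi/2),np.sin(p[2]+k*np.pi/2)])).T) for k in range(4)],0); return d-.0405
    r=min((least_squares(f,[.581,.2474,t],loss='soft_l1',f_scale=.002) for t in (0,.4,.8,1.2)),key=lambda r:r.cost)
    return r.x,np.sqrt(np.mean(r.fun**2))
def lids(im,lo=(40,90,30),hi=(85,255,255),box=(265,110,395,245),z=.115):
    "green lids: outer contour circle fit via minEnclosingCircle of nearby blobs"
    m=cv2.inRange(cv2.cvtColor(im,cv2.COLOR_RGB2HSV),lo,hi); k=np.zeros_like(m); k[box[1]:box[3],box[0]:box[2]]=1
    m=cv2.morphologyEx(m*k,cv2.MORPH_CLOSE,np.ones((7,7),np.uint8))
    out=[]
    for c in cv2.findContours(m,cv2.RETR_EXTERNAL,cv2.CHAIN_APPROX_NONE)[0]:
        if cv2.contourArea(c)<60: continue
        u,r=cv2.minEnclosingCircle(c); out.append((ray("top",u,z)[0][:2],r,cv2.contourArea(c)))
    return out
E
python3 - <<'E'
from h import *
im=ctrl.get_image("top")
p,e=carousel(im); print("car",p[:2],np.degrees(p[2]),e)
ax=p[:2]
for o in ((255,105),):
    for n,px,z in (("hoopL",(175,345),.132),("hoopR",(442,380),.132),("postB",(348,5),.132),("postL",(65,165),.132),("postR",(592,233),.132),
      ("white",(378,428),.115),("white2",(238,128),.115),("empty?",(148,280),.03)):
        q=ray("top",(px[0]/4+o[0],px[1]/4+o[1]),z)[0][:2]-ax; print(n,q+ax,np.hypot(*q),np.degrees(np.arctan2(q[1],q[0])))
for x,r,a in lids(im): q=x-ax; print("green",x,r,a,np.hypot(*q),np.degrees(np.arctan2(q[1],q[0])))
b,l,m=blobs(im,(5,140,30),(22,255,255),10,(320,150,350,190))
for a,c in b:print(a,c)
ys,xs=np.nonzero(m); r=cv2.minAreaRect(np.c_[xs,ys].astype(np.float32)); print(r)
# bright top face
hsv=cv2.cvtColor(im,cv2.COLOR_RGB2HSV); print(sorted(set(hsv[ys,xs,2])))
for t in (.1,.187): print(t,proj("top",[*ax,t]))
E
```

```text
car [ 0.60081788 -0.24820143] -6.564824442780992 0.0015128565107088434
hoopL [ 0.54855808 -0.15401098] 0.10771689085327829 119.0228766981974
hoopR [ 0.52486163 -0.32832524] 0.11040460133945124 -133.47048647818065
postB [ 0.77811724 -0.27237159] 0.1789392672080801 -7.762935920512354
postL [ 0.66879892 -0.08272616] 0.17889518692722162 67.66601455100931
postR [ 0.62246864 -0.43067096] 0.1837495152254816 -83.23325776284678
white [ 0.495322   -0.28893845] 0.11308795211761329 -158.88603604488546
white2 [ 0.69894075 -0.1992235 ] 0.10966739355119379 26.52602974338027
empty? [ 0.61240041 -0.14169082] 0.10713853300997099 83.79373548421107
green [ 0.51200673 -0.18764638] 11.250409126281738 364.5 0.10749109434706633 145.71224206628872
green [ 0.58597552 -0.35731914] 11.607101440429688 364.0 0.11012252035281692 -97.74592078854909
green [ 0.68447006 -0.31578414] 11.341121673583984 338.0 0.107541202385782 -38.9347911609229
198 [336.34848485 168.66666667]
((336.4385070800781, 168.49234008789062), (8.6824312210083, 23.938703536987305), 7.125016689300537)
[np.uint8(41), np.uint8(42), np.uint8(43), np.uint8(44), np.uint8(45), np.uint8(46), np.uint8(47), np.uint8(48), np.uint8(50), np.uint8(51), np.uint8(52), np.uint8(53), np.uint8(54), np.uint8(58), np.uint8(62), np.uint8(67), np.uint8(71), np.uint8(72), np.uint8(73), np.uint8(74), np.uint8(77), np.uint8(78), np.uint8(97), np.uint8(99), np.uint8(103), np.uint8(107), np.uint8(109), np.uint8(111), np.uint8(112), np.uint8(113), np.uint8(114), np.uint8(115), np.uint8(116), np.uint8(117), np.uint8(118)]
0.1 [[332.51438582 173.93803339]]
0.187 [[337.73472832 166.84034337]]
```

Request:
arm_command --pt "3.2 3.05 0 0 0 -2.2 0" --pt "3.2 3.05 0 0 0 -2.2 0" --pt "3.2 3.05 0 0 0 -2.2 0" --pt "3.2 3.05 0 0 0 -2.2 0" --pt "3.2 3.05 0 0 0 -2.2 0" --pt "3.2 3.05 0 0 0 -2.2 0" --pt "3.2 3.05 0 0 0 -2.2 0" --pt "3.2 3.05 0 0 0 -2.2 0" --pt "3.2 3.05 0 0 0 -2.2 0" --pt "3.2 3.05 0 0 0 -2.2 0" --pt "3.2 3.05 0 0 0 -2.2 0" --pt "3.2 3.05 0 0 0 -2.2 0"

```text
time: 2.1
position: [0.5973, -0.2419, 0.3067]
tcp_rot: [0.996, -0.085, -0.002, 0.004]
force: [0.3, -0.3, -1.5]
grip_width: 0.0855
```

Request:
arm_command --pt "0.35 -0.6 -1 0 0 3.2 0" --pt "0 0 -2.4 0 0 0 0.3" --pt "0 0 -2.4 0 0 0 0.3" --pt "0 0 -2.4 0 0 0 0.3" --pt "0 0 0 0 0 0 0.3"

```text
time: 2.6
position: [0.6104, -0.2339, 0.2244]
tcp_rot: [0.999, -0.046, 0.003, 0.001]
force: [-1.8, 0.2, -2.0]
grip_width: 0.06
```

```bash
cat >> h.py <<'E'
def st():
    s=ctrl.sense(); q=s['tcp_rot']; x=R.from_quat(q).as_matrix()
    print("t",round(s['time'],2),"pos",s['position'].round(4),"yaw",round(np.degrees(np.arctan2(x[1,0],x[0,0])),1),"z",x[:,2].round(3),"q7",s['joints'][6].round(2),"F",s['force'].round(1),"w",round(s['grip_width'],4)); return s
E
python3 - <<'E'
from h import *
st(); im=ctrl.get_image("wrist"); cv2.imwrite("pics/w1.png",im[:,:,::-1])
E
```

```text
t 2.6 pos [ 0.6104 -0.2339  0.2244] yaw -5.3 z [ 0.007 -0.003 -1.   ] q7 -1.42 F [-1.8  0.2 -2. ] w 0.06
```

View pics/w1.png

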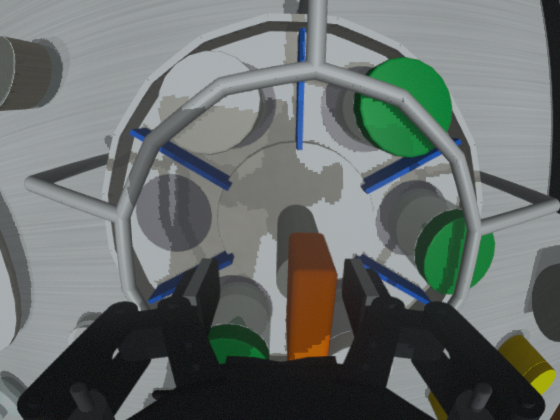

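Request:
arm_command --pt "-0.9 -1.4 0 0 0 -1.3 0.3" --pt "0 0 0 0 0 0 0.3" --pt "0 0 0 0 0 0 0.3"

```text
time: 2.95
position: [0.6035, -0.2515, 0.2312]
tcp_rot: [0.998, -0.06, 0.008, 0.003]
force: [0.8, -0.2, 0.2]
grip_width: 0.0598
```

Request:
arm_command --pt "-0.2 0.3 -0.7 0 0 0 0.3" --pt "0 0 0 0 0 0 1" --pt "0 0 0 0 0 0 1" --pt "0 0 0 0 0 0 1" --pt "0 0 0 0 0 0 1"

```text
time: 3.45
position: [0.6026, -0.2457, 0.2268]
tcp_rot: [0.998, -0.059, 0.01, 0.001]
force: [0.2, -4.7, -2.2]
grip_width: 0.0174
```

```bash
python3 -c "
from h import *
st()"
```

```text
t 3.45 pos [ 0.6026 -0.2457  0.2268] yaw -6.8 z [ 0.02  -0.004 -1.   ] q7 -1.42 F [ 0.2 -4.7 -2.2] w 0.0174
```

Request:
arm_command --pt "0 0 0 0 0 2 1" --pt "0 0 0 0 0 3.5 1" --pt "0 0 0 0 0 3.5 1" --pt "0 0 0 0 0 3.5 1" --pt "0 0 0 0 0 3.5 1" --pt "0 0 0 0 0 3.5 1" --pt "0 0 0 0 0 3.5 1" --pt "0 0 0 0 0 3 1" --pt "0 0 0 0 0 1 1" --pt "0 0 0 0 0 0 1"

```text
time: 4.45
position: [0.6024, -0.2445, 0.2268]
tcp_rot: [0.983, 0.184, 0.009, -0.002]
force: [-1.0, 0.5, 0.8]
grip_width: 0.0172
```

```bash
python3 -c "
from h import *
st()"
```

```text
t 4.45 pos [ 0.6024 -0.2445  0.2268] yaw 21.2 z [ 0.018  0.007 -1.   ] q7 -0.96 F [-1.   0.5  0.8] w 0.0172
```

Request:
arm_command --pt "0 0 0 0 0 0 0.3" --pt "0 0 0 0 0 0 0" --pt "0 0 0 0 0 0 0" --pt "0 0 2 0 0 0 0" --pt "0 0 3 0 1 0 0" --pt "0 0 2 0 0 0 0" --pt "-4 0.3 0 0 0 0 0" --pt "-4 0.3 0 0 0 0 0" --pt "-2.5 0.3 0 0 0 0 0" --pt "0 0 0 0 0 0 0" --pt "0 0 0 0 0 0 0"

```text
time: 5.55
position: [0.4954, -0.2357, 0.2993]
tcp_rot: [0.983, 0.182, 0.002, -0.002]
force: [-0.6, -0.2, -0.1]
grip_width: 0.0848
```

```bash
python3 - <<'E'
from h import *
st(); c=ctrl.calibration("wrist"); print(c)
im=ctrl.get_image("wrist"); cv2.imwrite("pics/w2.png",im[:,:,::-1])
print(ctrl.recognise("wrist","green1_mid"))
im=ctrl.get_image("top"); print(lids(im)); print(carousel(im))
E
```

```text
t 5.55 pos [ 0.4954 -0.2357  0.2993] yaw 21.0 z [ 0.003  0.005 -1.   ] q7 -0.88 F [-0.6 -0.2 -0.1] w 0.0848
{'fx': 325.19226210127806, 'fy': 325.19226210127806, 'cx': 280.61021538450547, 'cy': 211.01696098122588, 'tool_from_camera': array([[-4.17251088e-04, -9.56780839e-01, -2.90809650e-01,
         7.50231576e-02],
       [ 9.99999324e-01, -7.14802033e-04,  9.16950598e-04,
         1.64812954e-04],
       [-1.08519209e-03, -2.90809071e-01,  9.56780490e-01,
        -6.97691668e-02],
       [ 0.00000000e+00,  0.00000000e+00,  0.00000000e+00,
         1.00000000e+00]])}
[{'xyz': [0.6188, -0.3307, 0.1399], 'confidence': 0.7}]
[(array([ 0.48145185, -0.23272508]), 8.436784744262695, 131.5), (array([ 0.65194307, -0.35754393]), 9.394247055053711, 82.0), (array([ 0.7069977 , -0.26806576]), 11.301521301269531, 347.0)]
(array([ 0.60093511, -0.24806813,  0.37068835]), np.float64(0.0017067140095445097))
```

View pics/w2.png

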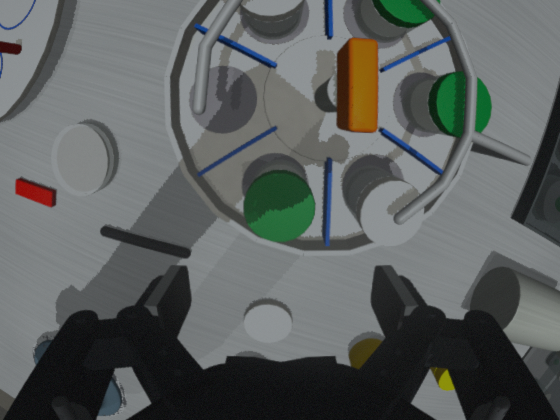

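```bash
cat >> h.py <<'E'
def wray(px,z,s):
    c=ctrl.calibration("wrist"); px=np.atleast_2d(px).astype(float)
    u=(px-[c['cx'],c['cy']])/c['fx']; th=np.hypot(*u.T); d=np.c_[u*(np.sin(th)/th)[:,None],np.cos(th)]
    T=c['tool_from_camera']; M=R.from_quat(s['tcp_rot']).as_matrix(); o=s['position']+M@T[:3,3]; d=d@(M@T[:3,:3]).T
    return o+d*((z-o[2])/d[:,2])[:,None]
def wlids(im,s,z=.115):
    m=cv2.inRange(cv2.cvtColor(im,cv2.COLOR_RGB2HSV),(40,90,70),(85,255,255)); out=[]
    for c in cv2.findContours(m,cv2.RETR_EXTERNAL,cv2.CHAIN_APPROX_NONE)[0]:
        if cv2.contourArea(c)<300: continue
        P=wray(c[:,0],z,s)[:,:2]
        f=lambda p:np.hypot(*(P-p[:2]).T)-p[2]
        r=least_squares(f,[*P.mean(0),.03],loss='soft_l1',f_scale=.001).x; out.append(r.round(4)); 
    return out
E
python3 - <<'E'
from h import *
s=st(); im=ctrl.get_image("wrist"); print(wlids(im,s), wray((357,50),.187,s))
E
```

```text
t 5.7 pos [ 0.4963 -0.2354  0.2989] yaw 21.0 z [ 0.002  0.006 -1.   ] q7 -0.88 F [0.8 0.5 0.3] w 0.0854
[array([ 0.4901, -0.2379,  0.0234]), array([ 0.6468, -0.3653,  0.0147]), array([ 0.6343, -0.3348,  0.0163]), array([ 0.689 , -0.2685,  0.0133])] [[ 0.61803651 -0.23411357  0.187     ]]
```

Request:
arm_command --pt "-0.3 0 -3 0 0 0 0" --pt "0 0 -3 0 0 0 0" --pt "0 0 -3 0 0 0 0" --pt "0 0 -2.5 0 0 0 0" --pt "0 0 -2 0 0 0 0" --pt "0 0 -1 0 0 0 0" --pt "0 0 0 0 0 0 0" --pt "0 0 0 0 0 0 0"

```text
time: 6.55
position: [0.5028, -0.2344, 0.15]
tcp_rot: [0.983, 0.185, 0.007, -0.002]
force: [0.1, -0.7, 0.5]
grip_width: 0.0854
```

```bash
python3 - <<'E'
from h import *
s=st(); im=ctrl.get_image("wrist"); cv2.imwrite("pics/w3.png",im[:,:,::-1])
E
```

```text
t 6.55 pos [ 0.5028 -0.2344  0.15  ] yaw 21.4 z [ 0.012  0.006 -1.   ] q7 -0.93 F [ 0.1 -0.7  0.5] w 0.0854
```

View pics/w3.png

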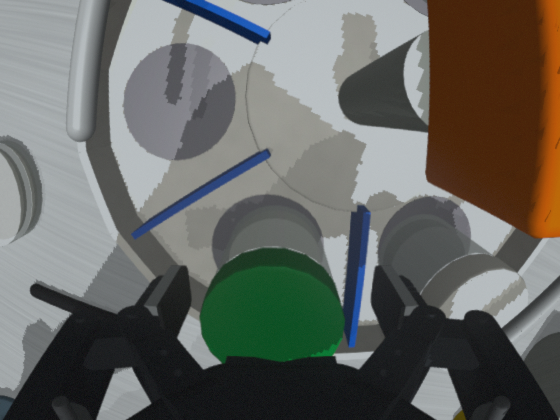

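```bash
python3 - <<'E'
from h import *
s=st(); print(wray([(273,310),(201,310),(344,318),(273,268)],.115,s))
E
```

```text
t 6.6 pos [ 0.5029 -0.2345  0.1503] yaw 21.4 z [ 0.013  0.006 -1.   ] q7 -0.93 F [ 0.1 -0.8  1.2] w 0.0856
[[ 0.50533593 -0.230597    0.115     ]
 [ 0.49412001 -0.20442112  0.115     ]
 [ 0.51138773 -0.25838006  0.115     ]
 [ 0.52241278 -0.2241206   0.115     ]]
```

Request:
arm_command --pt "-0.9 0 -0.9 0 0.7 0 0" --pt "0 0 0 0 0 0 0" --pt "0 0 0 0 0 0 0.5" --pt "0 0 0 0 0 0 1" --pt "0 0 0 0 0 0 1" --pt "0 0 0 0 0 0 1"

```text
time: 7.2
position: [0.495, -0.2356, 0.1444]
tcp_rot: [0.983, 0.185, 0.003, -0.001]
force: [-0.1, -0.2, -1.6]
grip_width: 0.0589
```

```bash
python3 - <<'E'
from h import *
s=st()
E
```

```text
t 7.2 pos [ 0.495  -0.2356  0.1444] yaw 21.3 z [ 0.005  0.003 -1.   ] q7 -0.93 F [-0.1 -0.2 -1.6] w 0.0589
```

Request:
arm_command --pt "0 0 1 0 0 0 1" --pt "0 0 3 0 0 0 1" --pt "0 0 4 0 0 0 1" --pt "0 0 4 0 0 0 1" --pt "0 0 3 0 0 4 1" --pt "0 2 0 0 0 8.3 1" --pt "0 4 0 0 0 8.3 1" --pt "0 4.5 0 0 0 8.3 1" --pt "1 4.5 0 0 0 8.3 1" --pt "2 4.5 0 0 0 8.3 1" --pt "2 4.5 0 0 0 8.3 1" --pt "2 4.5 0 0 0 8.3 1"

```text
time: 8.4
position: [0.5586, 0.0479, 0.3066]
tcp_rot: [0.74, 0.673, 0.001, 0.005]
force: [1.9, -0.4, -1.6]
grip_width: 0.059
```

```bash
python3 - <<'E'
from h import *
s=st()
im=ctrl.get_image("top"); print(stage(im)); p,e=carousel(im);print(p,e)
for x,r,a in lids(im): q=x-[.601,-.248]; print("green",x,r,a,np.hypot(*q),np.degrees(np.arctan2(q[1],q[0])))
E
```

```text
t 8.4 pos [0.5586 0.0479 0.3066] yaw 84.6 z [ 0.008 -0.006 -1.   ] q7 -0.38 F [ 1.9 -0.4 -1.6] w 0.059
(array([0.58108716, 0.24744471, 0.5406665 ]), np.float64(0.0009427179278662126))
[ 0.60082588 -0.24801914  0.37148113] 0.0019019203781409336
green [ 0.63911443 -0.34969151] 11.499754905700684 323.5 0.1085995985353432 -69.4537796610718
green [ 0.70698022 -0.26718305] 11.215973854064941 347.0 0.10770235215467808 -10.259794156259211
```

Request:
arm_command --pt "1.4 3.9 0 0 0 7 1" --pt "1.4 3.9 0 0 0 7 1" --pt "1.4 3.9 0 0 0 7 1" --pt "1.4 3.9 0 0 0 7 1" --pt "1.4 3.9 0 0 0 5 1" --pt "1 2.5 0 0 0 2 1" --pt "0 0 0 0 0 0 1" --pt "0 0 0 0 0 0 1"

```text
time: 9.25
position: [0.639, 0.2841, 0.3085]
tcp_rot: [0.485, 0.874, 0.006, 0.0]
force: [-0.7, 0.7, -2.1]
grip_width: 0.0588
```

```bash
python3 - <<'E'
from h import *
s=st()
E
```

```text
t 9.25 pos [0.639  0.2841 0.3085] yaw 122.0 z [ 0.007  0.011 -1.   ] q7 -0.16 F [-0.7  0.7 -2.1] w 0.0588
```

Request:
arm_command --pt "0.2 0.1 -2 -0.6 0.4 0 1" --pt "0 0 -3 0 0 0 1" --pt "0 0 -3 0 0 0 1" --pt "0 0 -3 0 0 0 1" --pt "0 0 -2 0 0 0 1" --pt "0 0 -0.6 0 0 0 1" --pt "0 0 0 0 0 0 1" --pt "0 0 0 0 0 0 1"

```text
time: 10.05
position: [0.6412, 0.2672, 0.1612]
tcp_rot: [0.493, 0.87, -0.009, 0.003]
force: [-0.8, 0.6, -1.0]
grip_width: 0.0591
```

```bash
python3 - <<'E'
from h import *
s=st()
E
```

```text
t 10.05 pos [0.6412 0.2672 0.1612] yaw 120.9 z [-0.004 -0.018 -1.   ] q7 -0.23 F [-0.8  0.6 -1. ] w 0.0591
```

Request:
arm_command --pt "0.4 1.7 0 1 -0.2 0 1" --pt "0 0 0 0 0 0 1" --pt "0 0 -0.3 0 0 0 1" --pt "0 0 0 0 0 0 1"

```text
time: 10.45
position: [0.6479, 0.2874, 0.1631]
tcp_rot: [0.494, 0.87, 0.004, 0.002]
force: [0.2, 0.2, -1.6]
grip_width: 0.0587
```

```bash
python3 - <<'E'
from h import *
s=st()
E
```

```text
t 10.45 pos [0.6479 0.2874 0.1631] yaw 120.9 z [ 0.007  0.005 -1.   ] q7 -0.24 F [ 0.2  0.2 -1.6] w 0.0587
```

Lower the last few millimetres and release.

Request:
arm_command --pt "-0.2 -0.1 -0.4 -0.3 0.3 0 1" --pt "0 0 -0.3 0 0 0 1" --pt "0 0 -0.2 0 0 0 1" --pt "0 0 0 0 0 0 1"

```text
time: 10.85
position: [0.6467, 0.2871, 0.1567]
tcp_rot: [0.493, 0.87, 0.001, 0.002]
force: [0.3, 0.1, -1.4]
grip_width: 0.0588
```

```bash
python3 - <<'E'
from h import *
s=st()
E
```

```text
t 10.85 pos [0.6467 0.2871 0.1567] yaw 120.9 z [ 0.005  0.    -1.   ] q7 -0.24 F [ 0.3  0.1 -1.4] w 0.0588
```

Request:
arm_command --pt "0 0 -0.15 0 0 0 1" --pt "0 0 0 0 0 0 0.7" --pt "0 0 0 0 0 0 0.3" --pt "0 0 0 0 0 0 0" --pt "0 0 0 0 0 0 0" --pt "0 0 2 0 0 0 0" --pt "0 0 4 0 0 0 0" --pt "0 0 4 0 0 0 0" --pt "0 0 3 0 0 0 0" --pt "0 0 1 0 0 0 0"

```text
time: 11.85
position: [0.645, 0.2862, 0.3025]
tcp_rot: [0.493, 0.87, 0.0, 0.001]
force: [-0.5, 0.0, 1.1]
grip_width: 0.0852
```

```bash
python3 - <<'E'
from h import *
s=st()
im=ctrl.get_image("top"); print(stage(im)); 
E
```

```text
t 11.85 pos [0.645  0.2862 0.3025] yaw 120.9 z [ 0.002 -0.001 -1.   ] q7 -0.18 F [-0.5  0.   1.1] w 0.0852
(array([0.58088623, 0.24742473, 0.53044832]), np.float64(0.0008440977095375884))
```

Request:
arm_command --pt "-0.35 -4.2 0 0 0 6.8 0" --pt "-0.35 -4.5 0 0 0 6.8 0" --pt "-0.35 -4.5 0 0 0 6.8 0" --pt "-0.35 -4.5 0 0 0 6.8 0" --pt "-0.35 -4.5 0 0 0 6.8 0" --pt "-0.35 -4.5 0 0 0 6.8 0" --pt "-0.35 -4.5 0 0 0 6.8 0" --pt "-0.35 -4.5 0 0 0 6.8 0" --pt "-0.35 -4.5 0 0 0 6.8 0" --pt "-0.35 -4.5 0 0 0 6.8 0" --pt "-0.35 -4.5 0 0 0 6.8 0" --pt "-0.35 -4.2 0 0 0 5.5 0"

```text
time: 13.1
position: [0.5879, -0.2544, 0.2922]
tcp_rot: [-0.224, 0.975, 0.002, -0.011]
force: [0.9, 0.3, -0.8]
grip_width: 0.0857
```

```bash
python3 - <<'E'
from h import *
s=st()
im=ctrl.get_image("top");print(stage(im)); print(lids(im,box=(95,125,215,245),z=.127))
E
```

```text
t 13.1 pos [ 0.5879 -0.2544  0.2922] yaw -154.2 z [-0.023 -0.001 -1.   ] q7 2.05 F [ 0.9  0.3 -0.8] w 0.0857
(array([0.58102103, 0.24747043, 0.52966792]), np.float64(0.0008976332266403599))
[(array([0.64629792, 0.2813783 ]), 12.023052215576172, 389.5)]
```

Request:
arm_command --pt "1.3 0.9 0 0 -1.3 -4.6 0.3" --pt "0 0 0 0 0 0 0.3" --pt "0 0 -2 0 0 0 0.3" --pt "0 0 -2.4 0 0 0 0.3" --pt "0 0 -2 0 0 0 0.3" --pt "0 0 0 0 0 0 0.3" --pt "0 0 0 0 0 0 0.3"

```text
time: 13.85
position: [0.5935, -0.2602, 0.2189]
tcp_rot: [-0.178, 0.984, -0.0, -0.008]
force: [-0.3, -0.2, 0.1]
grip_width: 0.0602
```

```bash
python3 - <<'E'
from h import *
s=st()
E
```

```text
t 13.85 pos [ 0.5935 -0.2602  0.2189] yaw -159.5 z [-0.015 -0.003 -1.   ] q7 1.92 F [-0.3 -0.2  0.1] w 0.0602
```

Request:
arm_command --pt "0.8 1.3 0.6 0 -0.9 0.7 0.3" --pt "0 0 0 0 0 0 0.3" --pt "0 0 0 0 0 0 0.5" --pt "0 0 0 0 0 0 1" --pt "0 0 0 0 0 0 1" --pt "0 0 0 0 0 0 1" --pt "0 0 0 0 0 0 1"

```text
time: 14.55
position: [0.6042, -0.2434, 0.2304]
tcp_rot: [-0.186, 0.983, -0.002, 0.003]
force: [0.3, 1.5, 0.2]
grip_width: 0.0168
```

```bash
python3 - <<'E'
from h import *
s=st()
E
```

```text
t 14.55 pos [ 0.6042 -0.2434  0.2304] yaw -158.6 z [ 0.007 -0.004 -1.   ] q7 1.92 F [0.3 1.5 0.2] w 0.0168
```

Request:
arm_command --pt "0 0 0 0 0 -2 1" --pt "0 0 0 0 0 -4 1" --pt "0 0 0 0 0 -5 1" --pt "0 0 0 0 0 -5 1" --pt "0 0 0 0 0 -5 1" --pt "0 0 0 0 0 -5 1" --pt "0 0 0 0 0 -5 1" --pt "0 0 0 0 0 -5 1" --pt "0 0 0 0 0 -5 1" --pt "0 0 0 0 0 -5 1" --pt "0 0 0 0 0 -4 1" --pt "0 0 0 0 0 -2 1"

```text
time: 15.75
position: [0.604, -0.2479, 0.2304]
tcp_rot: [0.283, 0.959, -0.004, 0.002]
force: [0.9, -0.8, 1.0]
grip_width: 0.0168
```

```bash
python3 - <<'E'
from h import *
s=st()
E
```

```text
t 15.75 pos [ 0.604  -0.2479  0.2304] yaw 147.1 z [ 0.002 -0.009 -1.   ] q7 1.06 F [ 0.9 -0.8  1. ] w 0.0168
```

Request:
arm_command --pt "0 0 0 0 0 -3 1" --pt "0 0 0 0 0 -5 1" --pt "0 0 0 0 0 -6 1" --pt "0 0 0 0 0 -6 1" --pt "0 0 0 0 0 -6 1" --pt "0 0 0 0 0 -6 1" --pt "0 0 0 0 0 -6 1" --pt "0 0 0 0 0 -6 1" --pt "0 0 0 0 0 -6 1" --pt "0 0 0 0 0 -6 1" --pt "0 0 0 0 0 -4 1" --pt "0 0 0 0 0 -2 1"

```text
time: 16.95
position: [0.5998, -0.2505, 0.2304]
tcp_rot: [0.752, 0.659, -0.006, -0.003]
force: [-3.3, 1.1, -0.1]
grip_width: 0.0169
```

```bash
python3 - <<'E'
from h import *
s=st()
E
```

```text
t 16.95 pos [ 0.5998 -0.2505  0.2304] yaw 82.5 z [-0.013 -0.003 -1.   ] q7 0.03 F [-3.3  1.1 -0.1] w 0.0169
```

Request:
arm_command --pt "0 0 0 0 0 0 0.5" --pt "0 0 0 0 0 0 0" --pt "0 0 0 0 0 0 0" --pt "0 0 2 0 -0.8 0 0" --pt "0 0 3 0 0 0 0" --pt "0 0 2 0 0 0 0" --pt "-4 0.6 0 0 0 0 0" --pt "-4 0.6 0 0 0 0 0" --pt "-2.3 0.6 0 0 0 0 0" --pt "0 0 0 0 0 0 0" --pt "0 0 0 0 0 0 0"

```text
time: 18.05
position: [0.4968, -0.2334, 0.3143]
tcp_rot: [0.751, 0.66, 0.003, 0.009]
force: [0.1, -0.9, -0.6]
grip_width: 0.0854
```

```bash
python3 - <<'E'
from h import *
s=st()
im=ctrl.get_image("wrist"); cv2.imwrite("pics/w4.png",im[:,:,::-1])
print(wlids(im,s))
im=ctrl.get_image("top");p,e=carousel(im);print(p,e); print(lids(im)); print(lids(im,box=(95,125,215,245),z=.127),stage(im))
E
```

```text
t 18.05 pos [ 0.4968 -0.2334  0.3143] yaw 82.7 z [ 0.017 -0.01  -1.   ] q7 0.15 F [ 0.1 -0.9 -0.6] w 0.0854
[array([ 0.5266, -0.3268,  0.0279]), array([ 0.4906, -0.2272,  0.0285])]
[ 0.60098969 -0.24800566  0.36789782] 0.001702805021157849
[(array([ 0.48939347, -0.22759733]), 10.937102317810059, 297.0)]
[(array([0.64629792, 0.2813783 ]), 12.023052215576172, 389.5)] (array([0.58102103, 0.24747043, 0.52966792]), np.float64(0.0008976332266403599))
```

View pics/w4.png

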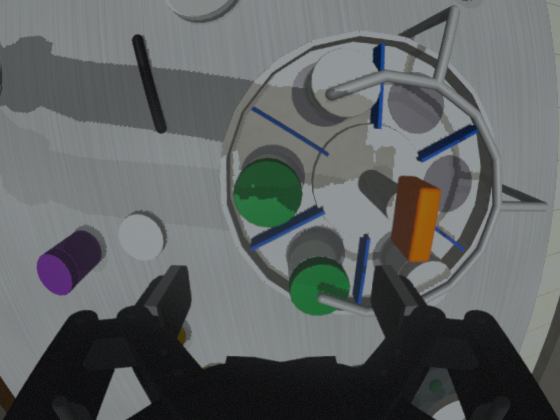

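Request:
arm_command --pt "-0.6 0.6 -3 0.6 0.9 0 0" --pt "0 0 -3.2 0 0 0 0" --pt "0 0 -3.2 0 0 0 0" --pt "-0.3 0 -3.2 0 0 0 0" --pt "-0.4 0 -2 0 0 0 0" --pt "-0.2 0 -0.5 0 0 0 0" --pt "0 0 0 0 0 0 0" --pt "0 0 0 0 0 0 0"

```text
time: 18.95
position: [0.4944, -0.2275, 0.1616]
tcp_rot: [0.749, 0.662, 0.007, 0.005]
force: [0.4, 0.4, -0.2]
grip_width: 0.0853
```

```bash
python3 - <<'E'
from h import *
s=st()
E
```

```text
t 18.95 pos [ 0.4944 -0.2275  0.1616] yaw 83.0 z [ 0.016  0.002 -1.   ] q7 0.06 F [ 0.4  0.4 -0.2] w 0.0853
```

Request:
arm_command --pt "-0.5 0 -1 0 0.9 0 0" --pt "0 0 -0.8 0 0 0 0" --pt "0 0 0 0 0 0 0" --pt "0 0 0 0 0 0 0.5" --pt "0 0 0 0 0 0 1" --pt "0 0 0 0 0 0 1" --pt "0 0 0 0 0 0 1"

```text
time: 19.65
position: [0.4924, -0.2288, 0.1467]
tcp_rot: [0.749, 0.662, 0.002, 0.003]
force: [-0.3, -0.3, -1.5]
grip_width: 0.0588
```

```bash
python3 - <<'E'
from h import *
s=st()
E
```

```text
t 19.65 pos [ 0.4924 -0.2288  0.1467] yaw 82.9 z [ 0.006 -0.002 -1.   ] q7 0.05 F [-0.3 -0.3 -1.5] w 0.0588
```

Request:
arm_command --pt "0 0 1 0 0 0 1" --pt "0 0 3 0 0 0 1" --pt "0 0 4 0 0 0 1" --pt "0 0 4 0 0 0 1" --pt "0 0 3 0 0 -3 1" --pt "0 2 0.5 0 0 -5 1" --pt "0 4 0 0 0 -5 1" --pt "0 4.5 0 0 0 -5 1" --pt "0.5 4.5 0 0 0 -5 1" --pt "0.5 4.5 0 0 0 -5 1" --pt "0.5 4.5 0 0 0 -5 1" --pt "0.5 4.5 0 0 0 -5 1"

```text
time: 20.85
position: [0.507, 0.0567, 0.3148]
tcp_rot: [0.933, 0.36, 0.003, 0.007]
force: [0.3, -0.7, -0.9]
grip_width: 0.0592
```

```bash
python3 - <<'E'
from h import *
s=st()
im=ctrl.get_image("top");print(stage(im),carousel(im)[0]); print(lids(im,box=(95,125,215,245),z=.127),lids(im))
E
```

```text
t 20.85 pos [0.507  0.0567 0.3148] yaw 42.3 z [ 0.01  -0.011 -1.   ] q7 -1.12 F [ 0.3 -0.7 -0.9] w 0.0592
(array([0.58123676, 0.2475328 , 0.53381184]), np.float64(0.0009265205429798151)) [ 0.6007608  -0.24798901  0.36736411]
[(array([0.6475377, 0.2826269]), 11.548417091369629, 332.5)] [(array([ 0.52647159, -0.32901274]), 11.379791259765625, 360.0)]
```

Request:
arm_command --pt "0.5 4.3 0 0 0 -3 1" --pt "0.6 4.3 0 0 0 -3 1" --pt "0.6 4.3 0 0 0 -3 1" --pt "0.6 4.3 0 0 0 -1.5 1" --pt "0.6 4.3 0 0 0 0 1" --pt "0.4 2.5 0 0 0 0 1" --pt "0 0 0 0 0 0 1" --pt "0 0 0 0 0 0 1"

```text
time: 21.7
position: [0.536, 0.3128, 0.3191]
tcp_rot: [0.96, 0.279, 0.005, 0.004]
force: [-0.4, -0.6, -1.4]
grip_width: 0.0588
```

```bash
python3 - <<'E'
from h import *
s=st()
E
```

```text
t 21.7 pos [0.536  0.3128 0.3191] yaw 32.4 z [ 0.012 -0.005 -1.   ] q7 -1.82 F [-0.4 -0.6 -1.4] w 0.0588
```

Request:
arm_command --pt "0.6 0 -2 0.3 0.7 0 1" --pt "0 0 -3 0 0 0 1" --pt "0 0 -3 0 0 0 1" --pt "0 0.3 -3 0 0 0 1" --pt "0 0.3 -2.5 0 0 0 1" --pt "0 0 -0.8 0 0 0 1" --pt "0 0 0 0 0 0 1" --pt "0 0 0 0 0 0 1"

```text
time: 22.5
position: [0.5474, 0.3028, 0.1758]
tcp_rot: [0.963, 0.271, 0.002, 0.006]
force: [-0.8, -0.1, -1.3]
grip_width: 0.0586
```

```bash
python3 - <<'E'
from h import *
s=st()
E
```

```text
t 22.5 pos [0.5474 0.3028 0.1758] yaw 31.4 z [ 0.007 -0.009 -1.   ] q7 -1.9 F [-0.8 -0.1 -1.3] w 0.0586
```

Request:
arm_command --pt "-0.4 0.9 -0.6 0.5 0.4 -1 1" --pt "0 0 -0.4 0 0 0 1" --pt "0 0 -0.2 0 0 0 1" --pt "0 0 0 0 0 0 1"

```text
time: 22.9
position: [0.5455, 0.3136, 0.1678]
tcp_rot: [0.965, 0.261, 0.004, -0.001]
force: [-0.1, 0.3, -1.4]
grip_width: 0.0588
```

```bash
python3 - <<'E'
from h import *
s=st()
E
```

```text
t 22.9 pos [0.5455 0.3136 0.1678] yaw 30.3 z [ 0.007  0.004 -1.   ] q7 -1.93 F [-0.1  0.3 -1.4] w 0.0588
```

Request:
arm_command --pt "-0.2 -0.1 -0.5 -0.2 0.4 0 1" --pt "0 0 -0.3 0 0 0 1" --pt "0 0 -0.1 0 0 0 1" --pt "0 0 0 0 0 0 1"

```text
time: 23.3
position: [0.5435, 0.313, 0.1586]
tcp_rot: [0.965, 0.261, 0.0, -0.0]
force: [0.0, 0.8, -1.0]
grip_width: 0.0589
```

```bash
python3 - <<'E'
from h import *
s=st()
E
```

```text
t 23.3 pos [0.5435 0.313  0.1586] yaw 30.3 z [ 0.  0. -1.] q7 -1.93 F [ 0.   0.8 -1. ] w 0.0589
```

Request:
arm_command --pt "0 0 -0.1 0 0 0 0.8" --pt "0 0 0 0 0 0 0.5" --pt "0 0 0 0 0 0 0.2" --pt "0 0 0 0 0 0 0" --pt "0 0 0 0 0 0 0" --pt "0 0 2 0 0 0 0" --pt "0 0 4 0 0 0 0" --pt "0 0 4 0 0 0 0" --pt "0 0 3 0 0 0 0" --pt "0 0 1 0 0 0 0"

```text
time: 24.3
position: [0.5418, 0.3117, 0.2997]
tcp_rot: [0.965, 0.262, -0.002, 0.0]
force: [0.8, 0.5, 0.1]
grip_width: 0.0853
```

```bash
python3 - <<'E'
from h import *
s=st()
E
```

```text
t 24.3 pos [0.5418 0.3117 0.2997] yaw 30.3 z [-0.005 -0.002 -1.   ] q7 -1.85 F [0.8 0.5 0.1] w 0.0853
```

Request:
arm_command --pt "0.5 -4.4 0 0 0 4.5 0" --pt "0.5 -4.6 0 0 0 4.5 0" --pt "0.5 -4.6 0 0 0 4.5 0" --pt "0.5 -4.6 0 0 0 4.5 0" --pt "0.5 -4.6 0 0 0 4.5 0" --pt "0.5 -4.6 0 0 0 4.5 0" --pt "0.5 -4.6 0 0 0 4.5 0" --pt "0.5 -4.6 0 0 0 4.5 0" --pt "0.5 -4.6 0 0 0 4.5 0" --pt "0.5 -4.6 0 0 0 4.5 0" --pt "0.5 -4.5 0 0 0 3 0" --pt "0.3 -3 0 0 0 1 0"

```text
time: 25.5
position: [0.5897, -0.2324, 0.2912]
tcp_rot: [0.752, 0.659, -0.006, -0.006]
force: [-0.7, -0.8, 0.8]
grip_width: 0.0855
```

```bash
python3 - <<'E'
from h import *
s=st()
im=ctrl.get_image("top");print(stage(im)); print(lids(im,box=(95,125,215,245),z=.127))
E
```

```text
t 25.5 pos [ 0.5897 -0.2324  0.2912] yaw 82.5 z [-0.018  0.001 -1.   ] q7 -0.04 F [-0.7 -0.8  0.8] w 0.0855
(array([0.58102133, 0.24739191, 0.43255465]), np.float64(0.0009795260033553664))
[(array([0.56878621, 0.28808261]), 12.25792407989502, 401.0), (array([0.64838787, 0.27510026]), 12.093486785888672, 389.5)]
```

Request:
arm_command --pt "1.1 -0.8 0 0 -1 -1.3 0.3" --pt "0 0 0 0 0 0 0.3" --pt "0 0 -2 0 0 0 0.3" --pt "0 0 -2.4 0 0 0 0.3" --pt "0 0 -1.8 0 0 0 0.3" --pt "0 0 0 0 0 0 0.3" --pt "0 0 0 0 0 0 0.3"

```text
time: 26.25
position: [0.601, -0.2415, 0.2232]
tcp_rot: [0.761, 0.649, 0.0, -0.002]
force: [0.4, -0.3, 0.7]
grip_width: 0.0601
```

```bash
python3 - <<'E'
from h import *
s=st()
E
```

```text
t 26.25 pos [ 0.601  -0.2415  0.2232] yaw 80.9 z [-0.002  0.003 -1.   ] q7 -0.09 F [ 0.4 -0.3  0.7] w 0.0601
```

Request:
arm_command --pt "0 -0.6 0.4 0 0 0 0.3" --pt "0 0 0 0 0 0 0.4" --pt "0 0 0 0 0 0 1" --pt "0 0 0 0 0 0 1" --pt "0 0 0 0 0 0 1" --pt "0 0 0 0 0 0 1"

```text
time: 26.85
position: [0.6, -0.2459, 0.2319]
tcp_rot: [0.76, 0.649, -0.001, -0.003]
force: [3.2, 0.4, -5.4]
grip_width: 0.0169
```

Request:
arm_command --pt "0 0 0 0 0 -2 1" --pt "0 0 0 0 0 -4 1" --pt "0 0 0 0 0 -5 1" --pt "0 0 0 0 0 -5 1" --pt "0 0 0 0 0 -5 1" --pt "0 0 0 0 0 -5 1" --pt "0 0 0 0 0 -5 1" --pt "0 0 0 0 0 -5 1" --pt "0 0 0 0 0 -5 1" --pt "0 0 0 0 0 -5 1" --pt "0 0 0 0 0 -5 1" --pt "0 0 0 0 0 -3 1"

```text
time: 28.05
position: [0.5995, -0.2458, 0.2319]
tcp_rot: [0.976, 0.217, 0.0, -0.003]
force: [-0.8, 1.0, -0.4]
grip_width: 0.0173
```

```bash
python3 - <<'E'
from h import *
s=st()
E
```

```text
t 28.05 pos [ 0.5995 -0.2458  0.2319] yaw 25.1 z [-0.001  0.005 -1.   ] q7 -0.97 F [-0.8  1.  -0.4] w 0.0173
```

Request:
arm_command --pt "0 0 0 0 0 0 0.5" --pt "0 0 0 0 0 0 0" --pt "0 0 0 0 0 0 0" --pt "0 0 2 0 0 0 0" --pt "0 0 3 0 0 0 0" --pt "0 0 2 0 0 0 0" --pt "-4 0.5 0 0 0 0 0" --pt "-4 0.5 0 0 0 0 0" --pt "-2.3 0.5 0 0 0 0 0" --pt "0 0 0 0 0 0 0" --pt "0 0 0 0 0 0 0"

```text
time: 29.15
position: [0.4964, -0.2304, 0.307]
tcp_rot: [0.975, 0.221, 0.004, -0.001]
force: [0.0, 0.2, 1.0]
grip_width: 0.0854
```

```bash
python3 - <<'E'
from h import *
s=st()
im=ctrl.get_image("wrist"); print(wlids(im,s))
im=ctrl.get_image("top");p,e=carousel(im);print(p,e); print(lids(im)); print(lids(im,box=(95,125,215,245),z=.127),stage(im))
cv2.imwrite("pics/t5.png",cv2.resize(im[120:250,90:400],None,fx=2.5,fy=2.5)[:,:,::-1])
E
```

```text
t 29.15 pos [ 0.4964 -0.2304  0.307 ] yaw 25.5 z [ 0.008  0.003 -1.   ] q7 -0.85 F [0.  0.2 1. ] w 0.0854
[array([ 0.4858, -0.2315,  0.0224])]
[ 0.60081213 -0.24813019  0.38145127] 0.0018979935046854078
[(array([ 0.47967487, -0.22631817]), 9.219644546508789, 121.0)]
[(array([0.56878621, 0.28808261]), 12.25792407989502, 400.0), (array([0.64838787, 0.27510026]), 12.093486785888672, 389.5)] (array([0.58102133, 0.24739191, 0.43255465]), np.float64(0.0009795260033553664))
```

View pics/t5.png

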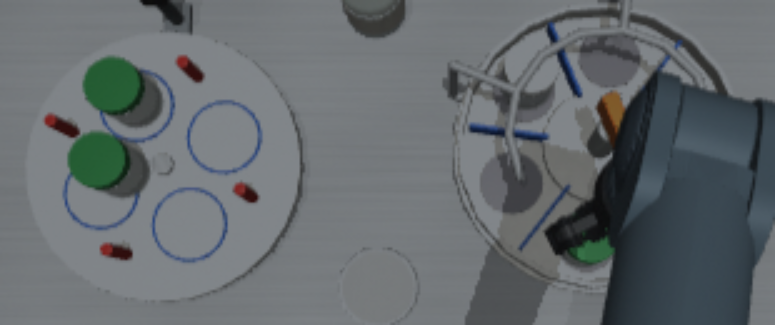

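Request:
arm_command --pt "-0.6 0.2 -3 0 0.5 0 0" --pt "0 0 -3.2 0 0 0 0" --pt "0 0 -3.2 0 0 0 0" --pt "-0.4 0 -3 0 0 0 0" --pt "-0.5 0 -1.5 0 0 0 0" --pt "-0.2 0 -0.5 0 0 0 0" --pt "0 0 0 0 0 0 0" --pt "0 0 0 0 0 0 0"

```text
time: 30.05
position: [0.4919, -0.2281, 0.1601]
tcp_rot: [0.975, 0.224, 0.007, -0.001]
force: [0.4, 0.2, 0.8]
grip_width: 0.0852
```

```bash
python3 - <<'E'
from h import *
s=st(); im=ctrl.get_image("wrist"); cv2.imwrite("pics/w6.png",im[:,:,::-1])
E
```

```text
t 30.05 pos [ 0.4919 -0.2281  0.1601] yaw 25.9 z [ 0.013  0.005 -1.   ] q7 -0.93 F [0.4 0.2 0.8] w 0.0852
```

View pics/w6.png

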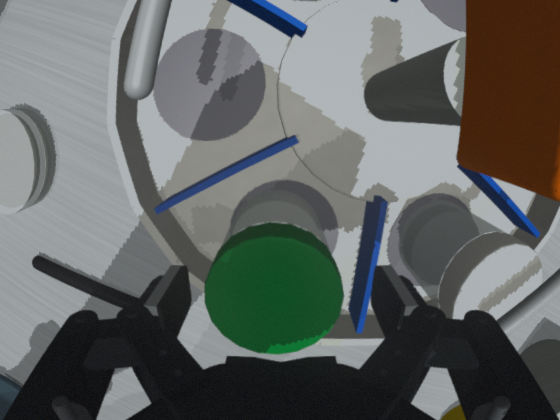

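```bash
python3 - <<'E'
from h import *
s=st(); print(wray([(274,242),(274,296),(205,292),(343,292)],.115,s), np.array([np.cos(np.radians(25.9)),np.sin(np.radians(25.9))])*.03)
E
```

```text
t 30.1 pos [ 0.4921 -0.2282  0.1604] yaw 25.9 z [ 0.014  0.004 -1.   ] q7 -0.93 F [0.5 0.3 0.5] w 0.0854
[[ 0.51646936 -0.21402068  0.115     ]
 [ 0.4946882  -0.22436995  0.115     ]
 [ 0.4832481  -0.19782502  0.115     ]
 [ 0.50846384 -0.24956083  0.115     ]] [0.02698673 0.01310405]
```

Request:
arm_command --pt "-0.3 0.2 -0.9 0 0.8 0 0" --pt "0 0 -0.6 0 0 0 0" --pt "0 0 0 0 0 0 0" --pt "0 0 0 0 0 0 0.5" --pt "0 0 0 0 0 0 1" --pt "0 0 0 0 0 0 1" --pt "0 0 0 0 0 0 1"

```text
time: 30.8
position: [0.4917, -0.2268, 0.1477]
tcp_rot: [0.975, 0.224, 0.003, 0.0]
force: [-0.2, -0.9, -1.8]
grip_width: 0.0591
```

```bash
python3 - <<'E'
from h import *
s=st()
E
```

```text
t 30.8 pos [ 0.4917 -0.2268  0.1477] yaw 25.9 z [ 0.005  0.001 -1.   ] q7 -0.95 F [-0.2 -0.9 -1.8] w 0.0591
```

Request:
arm_command --pt "0 0 1 0 0 0 1" --pt "0 0 3 0 0 0 1" --pt "0 0 4 0 0 0 1" --pt "0 0 4 0 0 0 1" --pt "0 0 3 0 0 0 1" --pt "0.5 2 0.5 0 0 0 1" --pt "1 4 0 0 0 0 1" --pt "1.2 4.5 0 0 0 0 1" --pt "1.4 4.5 0 0 0 0 1" --pt "1.4 4.5 0 0 0 0 1" --pt "1.4 4.5 0 0 0 0 1" --pt "1.4 4.5 0 0 0 0 1"

```text
time: 32.0
position: [0.5692, 0.0565, 0.3151]
tcp_rot: [0.977, 0.212, 0.002, 0.004]
force: [1.3, 0.2, -1.3]
grip_width: 0.0588
```

Request:
arm_command --pt "1.3 4.2 0 0 0 0 1" --pt "1 3.5 0 0 0 0 1" --pt "0.5 2 0 0 0 0 1" --pt "0 0 0 0 0 0 1" --pt "0 0 0 0 0 0 1"

```text
time: 32.5
position: [0.5955, 0.1685, 0.3178]
tcp_rot: [0.976, 0.22, 0.003, 0.001]
force: [0.1, -1.2, -1.3]
grip_width: 0.0588
```

```bash
python3 - <<'E'
from h import *
s=st()
im=ctrl.get_image("top");p,e=carousel(im);print(p,e);print(lids(im,box=(95,125,215,245),z=.127),stage(im))
E
```

```text
t 32.5 pos [0.5955 0.1685 0.3178] yaw 25.4 z [ 0.007 -0.    -1.   ] q7 -1.67 F [ 0.1 -1.2 -1.3] w 0.0588
[ 0.60054075 -0.24799518  0.3826547 ] 0.001999504186913463
[(array([0.62054366, 0.1927575 ]), 9.71188735961914, 176.5)] (array([0.58077099, 0.24738456, 0.43334811]), np.float64(0.0009095983829926347))
```

Request:
arm_command --pt "1.3 1 -2 0 0.4 0 1" --pt "0 0 -3 0 0 0 1" --pt "0 0 -3 0 0 0 1" --pt "0 0.3 -3 0 0 0 1" --pt "0 0.3 -2.5 0 0 0 1" --pt "0 0.2 -0.8 0 0 0 1" --pt "0 0 0 0 0 0 1" --pt "0 0 0 0 0 0 1"

```text
time: 33.35
position: [0.6123, 0.1671, 0.1739]
tcp_rot: [0.978, 0.207, 0.002, 0.007]
force: [-0.0, -0.7, -0.3]
grip_width: 0.0584
```

```bash
python3 - <<'E'
from h import *
s=st()
E
```

```text
t 33.35 pos [0.6123 0.1671 0.1739] yaw 23.9 z [ 0.006 -0.012 -1.   ] q7 -1.78 F [-0.  -0.7 -0.3] w 0.0584
```

Request:
arm_command --pt "-0.2 1.0 -0.5 0.7 0.3 0.9 1" --pt "0 0 -0.3 0 0 0 1" --pt "0 0 -0.2 0 0 0 1" --pt "0 0 0 0 0 0 1"

```text
time: 33.75
position: [0.613, 0.1782, 0.1682]
tcp_rot: [0.977, 0.215, 0.005, -0.0]
force: [1.0, 0.6, -1.7]
grip_width: 0.0584
```

```bash
python3 - <<'E'
from h import *
s=st()
E
```

```text
t 33.75 pos [0.613  0.1782 0.1682] yaw 24.8 z [ 0.009  0.003 -1.   ] q7 -1.77 F [ 1.   0.6 -1.7] w 0.0584
```

Request:
arm_command --pt "-0.1 0.1 -0.4 -0.2 0.5 0 1" --pt "0 0 -0.3 0 0 0 1" --pt "0 0 -0.1 0 0 0 1" --pt "0 0 0 0 0 0 1"

```text
time: 34.15
position: [0.6122, 0.1797, 0.1602]
tcp_rot: [0.977, 0.215, 0.0, 0.0]
force: [-1.2, -0.3, -0.4]
grip_width: 0.0589
```

```bash
python3 - <<'E'
from h import *
s=st()
E
```

```text
t 34.15 pos [0.6122 0.1797 0.1602] yaw 24.9 z [ 0.    -0.001 -1.   ] q7 -1.78 F [-1.2 -0.3 -0.4] w 0.0589
```

Request:
arm_command --pt "0 0 -0.1 0 0 0 0.8" --pt "0 0 0 0 0 0 0.5" --pt "0 0 0 0 0 0 0.2" --pt "0 0 0 0 0 0 0" --pt "0 0 0 0 0 0 0" --pt "0 0 2 0 0 0 0" --pt "0 0 4 0 0 0 0" --pt "0 0 4 0 0 0 0" --pt "0 -3 2 0 0 0 0" --pt "0 -4 1 0 0 0 0" --pt "0 -4 0 0 0 0 0" --pt "0 -3 0 0 0 0 0"

```text
time: 35.35
position: [0.6101, 0.045, 0.2966]
tcp_rot: [0.975, 0.223, 0.002, -0.001]
force: [-0.4, -0.1, -0.9]
grip_width: 0.0853
```

```bash
cat >> h.py <<'E'
def rep():
    im=ctrl.get_image("top"); p,e=stage(im); print("stage",p,round(e,4))
    C=[p[:2]+.075*np.array([np.cos(p[2]+k*np.pi/2),np.sin(p[2]+k*np.pi/2)]) for k in range(4)]
    for k in range(4): print("c",k,C[k].round(4),"peg",(p[:2]+.108*np.array([np.cos(p[2]+(k+.5)*np.pi/2),np.sin(p[2]+(k+.5)*np.pi/2)])).round(4))
    for x,r,a in lids(im,box=(95,125,215,245),z=.127):
        d=[np.hypot(*(x-c)) for c in C]; print("jar",x.round(4),round(r,1),a,"c",int(np.argmin(d)),round(min(d),4))
    return im
E
python3 - <<'E'
from h import *
st(); rep()
E
```

```text
t 35.35 pos [0.6101 0.045  0.2966] yaw 25.8 z [ 0.004  0.004 -1.   ] q7 -1.45 F [-0.4 -0.1 -0.9] w 0.0853
stage [0.58100329 0.24738993 0.4650875 ] 0.001
c 0 [0.648 0.281] peg [0.615  0.3499]
c 1 [0.5474 0.3144] peg [0.4785 0.2814]
c 2 [0.514  0.2138] peg [0.547  0.1449]
c 3 [0.6146 0.1804] peg [0.6835 0.2134]
jar [0.5668 0.2879] 12.3 397.5 c 1 0.0329
jar [0.6114 0.1778] 11.5 274.0 c 3 0.0041
jar [0.6473 0.2776] 12.2 394.0 c 0 0.0035
```

Request:
arm_command --pt "-0.5 2 0 0 0 0 0" --pt "-0.7 4.2 0 0 0 0 0" --pt "-0.7 4.2 0 0 0 0 0" --pt "-0.7 4.2 0 0 0 0 0" --pt "-0.7 4.2 0 0 0 0 0" --pt "-0.7 3.5 0 0 0 0 0" --pt "-0.3 1 0 0 0 0 0" --pt "0 0 0 0 0 0 0" --pt "0 0 0 0 0 0 0"

```text
time: 36.3
position: [0.5658, 0.2681, 0.2969]
tcp_rot: [0.978, 0.21, 0.002, 0.004]
force: [0.1, 0.4, 0.2]
grip_width: 0.0857
```

```bash
python3 - <<'E'
from h import *
s=st()
E
```

```text
t 36.3 pos [0.5658 0.2681 0.2969] yaw 24.2 z [ 0.006 -0.006 -1.   ] q7 -1.89 F [0.1 0.4 0.2] w 0.0857
```

Request:
arm_command --pt "0.1 2.4 -1.5 0.3 0.3 1.8 0" --pt "0 0.2 -3 0 0 0 0" --pt "0 0.2 -3 0 0 0 0" --pt "0 0 -1 0 0 0 0" --pt "0 0 0 0 0 0 0" --pt "0 0 0 0 0 0 0"

```text
time: 36.9
position: [0.5754, 0.2819, 0.2109]
tcp_rot: [0.977, 0.215, 0.003, 0.005]
force: [0.5, 0.4, -0.2]
grip_width: 0.0857
```

```bash
python3 - <<'E'
from h import *
s=st(); im=ctrl.get_image("wrist"); cv2.imwrite("pics/w7.png",im[:,:,::-1])
E
```

```text
t 36.9 pos [0.5754 0.2819 0.2109] yaw 24.8 z [ 0.007 -0.009 -1.   ] q7 -1.94 F [ 0.5  0.4 -0.2] w 0.0857
```

View pics/w7.png

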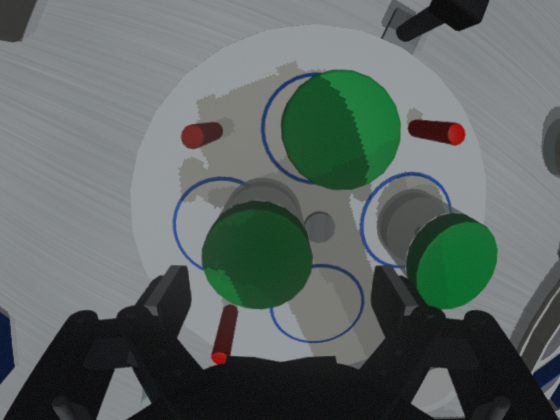

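```bash
python3 - <<'E'
from h import *
s=st(); print(wray([(257,256),(203,256),(312,256)],.127,s)); print(wray([(219,358),(457,134),(190,134)],.107,s))
E
```

```text
t 36.95 pos [0.5758 0.2816 0.2112] yaw 24.8 z [ 0.008 -0.009 -1.   ] q7 -1.94 F [ 0.1 -1.3 -0.2] w 0.0858
[[0.5748705  0.29329624 0.127     ]
 [0.56254939 0.31929265 0.127     ]
 [0.58671918 0.26715883 0.127     ]]
[[0.47935254 0.28369715 0.107     ]
 [0.68354636 0.21454729 0.107     ]
 [0.61602165 0.35270619 0.107     ]]
```

Request:
arm_command --pt "-0.6 0.9 0 0.5 0.4 0.5 0" --pt "0 0 0 0 0 0 0" --pt "0 0.1 -2 0 0 0 0" --pt "0 0.1 -2 0 0 0 0" --pt "0 0 -0.8 0 0 0 0" --pt "0 0 0 0 0 0 0" --pt "0 0 0 0 0 0 0"

```text
time: 37.65
position: [0.573, 0.2971, 0.1715]
tcp_rot: [0.975, 0.22, 0.008, -0.002]
force: [-0.0, 0.0, 0.3]
grip_width: 0.0853
```

```bash
python3 - <<'E'
from h import *
s=st()
E
```

```text
t 37.65 pos [0.573  0.2971 0.1715] yaw 25.4 z [ 0.015  0.008 -1.   ] q7 -1.98 F [-0.   0.   0.3] w 0.0853
```

Request:
arm_command --pt "-0.3 -0.5 -0.7 -0.4 0.8 0 0" --pt "0 0 -0.4 0 0 0 0" --pt "0 0 0 0 0 0 0" --pt "0 0 0 0 0 0 0"

```text
time: 38.05
position: [0.571, 0.2922, 0.1622]
tcp_rot: [0.976, 0.22, 0.002, -0.001]
force: [-0.7, 0.1, 0.2]
grip_width: 0.0856
```

```bash
python3 - <<'E'
from h import *
s=st()
E
```

```text
t 38.05 pos [0.571  0.2922 0.1622] yaw 25.4 z [ 0.003  0.002 -1.   ] q7 -1.98 F [-0.7  0.1  0.2] w 0.0856
```

Request:
arm_command --pt "0 0 0 0 0 0 0.4" --pt "0 0 0 0 0 0 1" --pt "0 0 0 0 0 0 1" --pt "0 0 0 0 0 0 1" --pt "0 0 0.8 0 0 0 1" --pt "0 0 0.4 0 0 0 1" --pt "0 0 0 0 0 0 1"

```text
time: 38.75
position: [0.5707, 0.2922, 0.175]
tcp_rot: [0.976, 0.22, 0.001, -0.001]
force: [-0.7, 0.5, -1.1]
grip_width: 0.0585
```

```bash
python3 - <<'E'
from h import *
s=st(); rep()
E
```

```text
t 38.75 pos [0.5707 0.2922 0.175 ] yaw 25.4 z [ 0.002  0.002 -1.   ] q7 -1.97 F [-0.7  0.5 -1.1] w 0.0585
stage [0.58092819 0.24735192 0.46431899] 0.001
c 0 [0.648  0.2809] peg [0.615  0.3498]
c 1 [0.5473 0.3144] peg [0.4784 0.2814]
c 2 [0.5139 0.2138] peg [0.5468 0.1449]
c 3 [0.6145 0.1803] peg [0.6834 0.2133]
jar [0.5652 0.2797] 8.3 130.0 c 1 0.0391
jar [0.612  0.1761] 11.8 386.0 c 3 0.0049
jar [0.6493 0.2772] 11.9 381.0 c 0 0.0039
```

Request:
arm_command --pt "-1.2 1.1 0 0 0 0 1" --pt "-1.1 1.1 0 0 0 0 1" --pt "0 0 0 0 0 0 1" --pt "0 0 0 0 0 0 1"

```text
time: 39.2
position: [0.5441, 0.3168, 0.1745]
tcp_rot: [0.975, 0.221, 0.001, -0.001]
force: [0.2, -0.2, -0.4]
grip_width: 0.059
```

```bash
python3 - <<'E'
from h import *
s=st()
E
```

```text
t 39.2 pos [0.5441 0.3168 0.1745] yaw 25.5 z [ 0.001  0.002 -1.   ] q7 -2.02 F [ 0.2 -0.2 -0.4] w 0.059
```

Grip height was 0.162, so lower 12 mm and nudge back.

Request:
arm_command --pt "0.3 -0.2 -0.6 0 0 0 1" --pt "0 0 -0.3 0 0 0 1" --pt "0 0 0 0 0 0 1" --pt "0 0 0 0 0 0 1"

```text
time: 39.6
position: [0.5476, 0.314, 0.164]
tcp_rot: [0.975, 0.22, 0.0, -0.0]
force: [0.4, -1.1, -1.2]
grip_width: 0.0591
```

```bash
python3 - <<'E'
from h import *
s=st()
E
```

```text
t 39.6 pos [0.5476 0.314  0.164 ] yaw 25.5 z [ 0.     0.001 -1.   ] q7 -2.02 F [ 0.4 -1.1 -1.2] w 0.0591
```

Request:
arm_command --pt "0 0 -0.2 0 0 0 1" --pt "0 0 0 0 0 0 0.6" --pt "0 0 0 0 0 0 0.3" --pt "0 0 0 0 0 0 0" --pt "0 0 0 0 0 0 0" --pt "0 0 2 0 0 0 0" --pt "0 0 4 0 0 0 0" --pt "0 0 3 0 0 -2 0" --pt "0 -3 0 0 0 -4 0" --pt "0 -4 0 0 0 -5 0" --pt "0 -4 0 0 0 -5 0" --pt "0 -4 0 0 0 -5 0"

```text
time: 40.8
position: [0.5458, 0.1702, 0.2589]
tcp_rot: [0.999, 0.04, 0.004, -0.005]
force: [0.5, -0.7, -0.3]
grip_width: 0.0854
```

Request:
arm_command --pt "-0.5 -4 0 0 0 -4 0.5" --pt "-1 -4 0 0 0 -3 1" --pt "0 -2 0 0 0 0 1" --pt "0 0 0 0 0 0 1" --pt "0 0 0 0 0 0 1"

```text
time: 41.3
position: [0.5304, 0.0588, 0.2599]
tcp_rot: [1.0, -0.031, 0.006, -0.003]
force: [-0.2, 0.5, 0.0]
grip_width: 0.0123
```

```bash
python3 - <<'E'
from h import *
s=st(); im=rep(); cv2.imwrite("pics/t8.png",cv2.resize(im[110:250,85:400],None,fx=2.5,fy=2.5)[:,:,::-1])
E
```

```text
t 41.3 pos [0.5304 0.0588 0.2599] yaw -3.5 z [ 0.011  0.006 -1.   ] q7 -1.95 F [-0.2  0.5  0. ] w 0.0123
stage [0.58110802 0.24748649 0.36905564] 0.001
c 0 [0.6511 0.2745] peg [0.6248 0.3463]
c 1 [0.5541 0.3174] peg [0.4823 0.2912]
c 2 [0.5112 0.2204] peg [0.5374 0.1487]
c 3 [0.6082 0.1775] peg [0.6799 0.2038]
jar [0.5489 0.3099] 12.4 399.0 c 1 0.0091
jar [0.6524 0.27  ] 12.2 391.0 c 0 0.0047
```

View pics/t8.png

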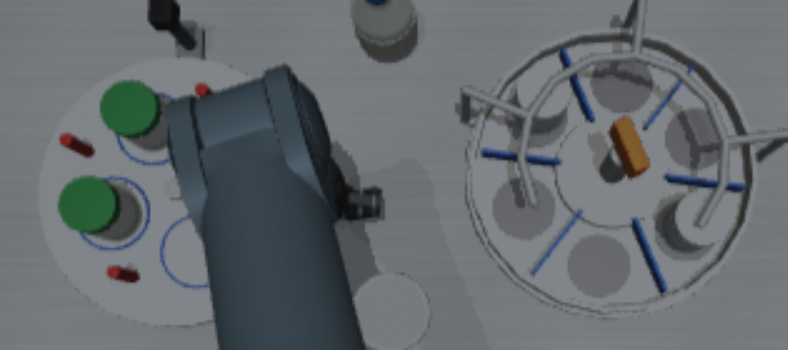

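Request:
arm_command --pt "-0.4 2 0 0 0.4 -2 1" --pt "-0.5 3 0 -0.2 0 -2 1" --pt "-0.4 3 0 0 0 -0.5 1" --pt "-0.2 1 0 0 0 0 1" --pt "0 0 0 0 0 0 1" --pt "0 0 0 0 0 0 1"

```text
time: 41.95
position: [0.5142, 0.1621, 0.2607]
tcp_rot: [0.998, -0.063, 0.003, -0.004]
force: [-0.0, -1.0, 0.0]
grip_width: 0.0002
```

```bash
python3 - <<'E'
from h import *
s=st(); im=rep(); im=ctrl.get_image("wrist"); cv2.imwrite("pics/w9.png",im[:,:,::-1])
E
```

```text
t 41.95 pos [0.5142 0.1621 0.2607] yaw -7.3 z [ 0.006  0.007 -1.   ] q7 -2.23 F [-0. -1.  0.] w 0.0002
stage [0.58082527 0.24743101 0.36791842] 0.0009
c 0 [0.6508 0.2744] peg [0.6246 0.3462]
c 1 [0.5538 0.3174] peg [0.4821 0.2912]
c 2 [0.5108 0.2205] peg [0.537  0.1487]
c 3 [0.6078 0.1775] peg [0.6795 0.2036]
jar [0.6041 0.1736] 11.9 381.5 c 3 0.0054
jar [0.6578 0.2636] 11.0 119.5 c 0 0.0128
```

View pics/w9.png

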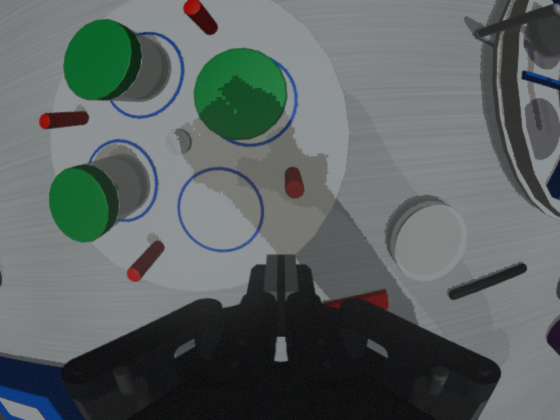

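Request:
arm_command --pt "-0.4 0 -2 -0.3 0.3 0 1" --pt "-0.3 0 -3 0 0 0 1" --pt "-0.2 0 -3 0 0 0 1" --pt "-0.2 0 -1.2 0 0 0 1" --pt "0 0 0 0 0 0 1" --pt "0 0 0 0 0 0 1"

```text
time: 42.65
position: [0.5078, 0.1513, 0.1678]
tcp_rot: [0.997, -0.072, 0.003, 0.001]
force: [0.2, 0.6, 0.0]
grip_width: -0.0004
```

```bash
python3 - <<'E'
from h import *
s=st(); im=ctrl.get_image("wrist"); cv2.imwrite("pics/w10.png",im[:,:,::-1])
E
```

```text
t 42.65 pos [0.5078 0.1513 0.1678] yaw -8.3 z [ 0.006 -0.003 -1.   ] q7 -2.32 F [0.2 0.6 0. ] w -0.0004
```

View pics/w10.png

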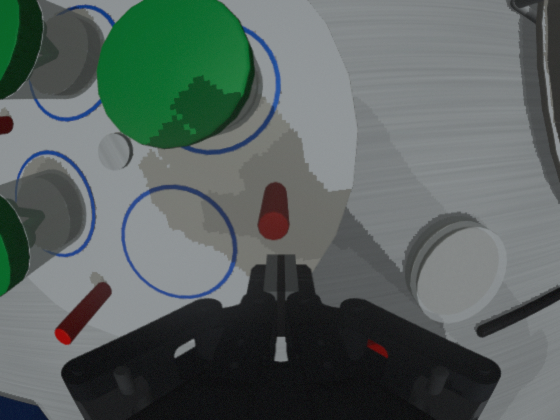

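```bash
python3 - <<'E'
import numpy as np
O=np.array([.581,.2474]); th0=.369+np.radians(225)
d=[0,.06,.13,.20,.26,.29,.29]; th=th0+np.cumsum(d); yaw=np.radians([-8.3,-8.3,-4,1,7,14,21])
p=np.array([.5078,.1513])
for t,y in zip(th,yaw):
    w=O+.108*np.array([np.cos(t),np.sin(t)])-.018*np.array([np.cos(y),np.sin(y)])
    print(np.degrees(t).round(1),((w-p)*100).round(2),np.hypot(*(w-p))*100,w); p=w
E
```

```text
246.1 [ 1.17 -0.01] 1.1706110543037496 [0.51950588 0.15122683]
249.6 [ 0.6  -0.24] 0.6479028043739025 [0.52550723 0.14878518]
257.0 [ 1.33 -0.54] 1.4338906537416989 [0.53880119 0.14341165]
268.5 [ 2.14 -0.43] 2.1777247708034575 [0.56015207 0.13912349]
283.4 [2.8 0.1] 2.800071316874003 [0.58813434 0.14013975]
300.0 [2.94 0.94] 3.085918083677084 [0.61753496 0.14951483]
316.6 [2.52 1.73] 3.049891096827021 [0.64268627 0.16676578]
```

Request:
arm_command --pt "0.7 0 -0.5 0 0 0 1" --pt "0.8 -0.1 -0.2 0 0 0 1" --pt "1.35 -0.5 0 0 0 3 1" --pt "2.15 -0.45 0 0 0 5 1" --pt "2.8 0.1 0 0 0 6 1" --pt "2.95 0.9 0 0 0 7 1" --pt "2.5 1.7 0 0 0 7 1" --pt "1.5 -2 3.5 0 0 0 1" --pt "1 -3 3.5 0 0 0 1" --pt "0 -3 3 0 0 0 1" --pt "0 -2 1.5 0 0 0 1" --pt "0 -2 0 0 0 0 1"

```text
time: 43.9
position: [0.6818, 0.0473, 0.2838]
tcp_rot: [0.983, 0.183, 0.011, -0.002]
force: [1.6, 0.6, -0.5]
grip_width: -0.0001
```

```bash
python3 - <<'E'
from h import *
st(); im=rep(); s=ctrl.sense(); print(s['time']); im2=rep(); print(ctrl.sense()['time'])
cv2.imwrite("pics/t11.png",cv2.resize(im2[110:250,85:400],None,fx=2.5,fy=2.5)[:,:,::-1])
E
```

```text
t 43.9 pos [0.6818 0.0473 0.2838] yaw 21.1 z [ 0.021  0.008 -1.   ] q7 -1.56 F [ 1.6  0.6 -0.5] w -0.0001
stage [0.5810074  0.24738369 0.01504814] 0.001
c 0 [0.656  0.2485] peg [0.6562 0.3249]
c 1 [0.5799 0.3224] peg [0.5035 0.3226]
c 2 [0.506  0.2463] peg [0.5058 0.1699]
c 3 [0.5821 0.1724] peg [0.6585 0.1722]
jar [0.5016 0.2448] 12.2 398.0 c 2 0.0047
jar [0.5793 0.32  ] 12.3 398.0 c 1 0.0024
jar [0.5833 0.1733] 11.8 380.5 c 3 0.0015
43.95
stage [0.58109907 0.24744662 1.72936385] 0.001
c 0 [0.5693 0.3215] peg [0.4936 0.3108]
c 1 [0.507  0.2356] peg [0.5177 0.16  ]
c 2 [0.5929 0.1734] peg [0.6686 0.1841]
c 3 [0.6552 0.2593] peg [0.6444 0.3349]
jar [0.5033 0.2346] 12.0 390.5 c 1 0.0039
jar [0.5689 0.3191] 12.3 397.5 c 0 0.0024
jar [0.5942 0.1749] 11.9 380.5 c 2 0.002
44.0
```

Request:
arm_command --pt "0 0 0 0 0 0 1" --pt "0 0 0 0 0 0 1" --pt "0 0 0 0 0 0 1" --pt "0 0 0 0 0 0 1" --pt "0 0 0 0 0 0 1" --pt "0 0 0 0 0 0 1" --pt "0 0 0 0 0 0 1" --pt "0 0 0 0 0 0 1" --pt "0 0 0 0 0 0 1" --pt "0 0 0 0 0 0 1" --pt "0 0 0 0 0 0 1" --pt "0 0 0 0 0 0 1"

```text
time: 45.2
position: [0.68, 0.05, 0.2786]
tcp_rot: [0.983, 0.184, 0.007, -0.003]
force: [-0.2, -0.7, 0.8]
grip_width: -0.0
```

Request:
arm_command --pt "0 0 0 0 0 0 1" --pt "0 0 0 0 0 0 1" --pt "0 0 0 0 0 0 1" --pt "0 0 0 0 0 0 1" --pt "0 0 0 0 0 0 1" --pt "0 0 0 0 0 0 1" --pt "0 0 0 0 0 0 1" --pt "0 0 0 0 0 0 1" --pt "0 0 0 0 0 0 1" --pt "0 0 0 0 0 0 1" --pt "0 0 0 0 0 0 1" --pt "0 0 0 0 0 0 1"

```text
time: 46.4
position: [0.68, 0.0497, 0.2787]
tcp_rot: [0.983, 0.184, 0.007, -0.003]
force: [-0.3, 0.8, -0.5]
grip_width: 0.0
```

```bash
python3 - <<'E'
from h import *
st(); a,_=stage(ctrl.get_image("top")); b,_=stage(ctrl.get_image("top")); print(((b[2]-a[2]+.785)%1.5708-.785)/.05)
E
```

```text
t 46.4 pos [0.68   0.0497 0.2787] yaw 21.2 z [ 0.013  0.008 -1.   ] q7 -1.57 F [-0.3  0.8 -0.5] w 0.0
1.7440104247111932
```

Request:
arm_command --pt "0 0 0 0 0 0 1" --pt "0 0 0 0 0 0 1" --pt "0 0 0 0 0 0 1" --pt "0 0 0 0 0 0 1" --pt "0 0 0 0 0 0 1" --pt "0 0 0 0 0 0 1" --pt "0 0 0 0 0 0 1" --pt "0 0 0 0 0 0 1" --pt "0 0 0 0 0 0 1" --pt "0 0 0 0 0 0 1" --pt "0 0 0 0 0 0 1" --pt "0 0 0 0 0 0 1"

```text
time: 47.7
position: [0.68, 0.0497, 0.2787]
tcp_rot: [0.983, 0.184, 0.007, -0.003]
force: [0.1, -1.0, -0.2]
grip_width: 0.0001
```

Request:
arm_command --pt "0 0 0 0 0 0 1" --pt "0 0 0 0 0 0 1" --pt "0 0 0 0 0 0 1" --pt "0 0 0 0 0 0 1" --pt "0 0 0 0 0 0 1" --pt "0 0 0 0 0 0 1" --pt "0 0 0 0 0 0 1" --pt "0 0 0 0 0 0 1" --pt "0 0 0 0 0 0 1" --pt "0 0 0 0 0 0 1" --pt "0 0 0 0 0 0 1" --pt "0 0 0 0 0 0 1"

```text
time: 48.9
position: [0.6801, 0.0497, 0.2787]
tcp_rot: [0.983, 0.184, 0.007, -0.003]
force: [-0.1, 0.2, 0.3]
grip_width: 0.0001
```

```bash
python3 - <<'E'
from h import *
st(); a,_=stage(ctrl.get_image("top")); b,_=stage(ctrl.get_image("top")); print(((b[2]-a[2]+.785)%1.5708-.785)/.05)
E
```

```text
t 48.9 pos [0.6801 0.0497 0.2787] yaw 21.2 z [ 0.013  0.008 -1.   ] q7 -1.57 F [-0.1  0.2  0.3] w 0.0001
0.8302443616302257
```

Request:
arm_command --pt "0 0 0 0 0 0 1" --pt "0 0 0 0 0 0 1" --pt "0 0 0 0 0 0 1" --pt "0 0 0 0 0 0 1" --pt "0 0 0 0 0 0 1" --pt "0 0 0 0 0 0 1" --pt "0 0 0 0 0 0 1" --pt "0 0 0 0 0 0 1" --pt "0 0 0 0 0 0 1" --pt "0 0 0 0 0 0 1" --pt "0 0 0 0 0 0 1" --pt "0 0 0 0 0 0 1"

```text
time: 50.2
position: [0.6801, 0.0497, 0.2787]
tcp_rot: [0.983, 0.184, 0.007, -0.003]
force: [-0.3, 0.7, 0.3]
grip_width: 0.0002
```

Request:
arm_command --pt "0 0 0 0 0 0 1" --pt "0 0 0 0 0 0 1" --pt "0 0 0 0 0 0 1" --pt "0 0 0 0 0 0 1" --pt "0 0 0 0 0 0 1" --pt "0 0 0 0 0 0 1" --pt "0 0 0 0 0 0 1" --pt "0 0 0 0 0 0 1" --pt "0 0 0 0 0 0 1" --pt "0 0 0 0 0 0 1" --pt "0 0 0 0 0 0 1" --pt "0 0 0 0 0 0 1"

```text
time: 51.4
position: [0.6801, 0.0497, 0.2787]
tcp_rot: [0.983, 0.184, 0.007, -0.003]
force: [0.2, -0.1, 0.1]
grip_width: -0.0
```

Request:
arm_command --pt "0 -1 0 0 0 0 1" --pt "0 -3 0 0 0 0 1" --pt "0 -4 0 0 0 0 1" --pt "0 -4 0 0 0 0 1" --pt "0 -3 0 0 0 0 1" --pt "0 0 0 0 0 0 1" --pt "0 0 0 0 0 0 1" --pt "0 0 0 0 0 0 1" --pt "0 0 0 0 0 0 1" --pt "0 0 0 0 0 0 1" --pt "0 0 0 0 0 0 1" --pt "0 0 0 0 0 0 1"

```text
time: 52.6
position: [0.6783, -0.1025, 0.2794]
tcp_rot: [0.982, 0.188, 0.008, -0.003]
force: [0.3, 0.1, 0.4]
grip_width: 0.0001
```

```bash
python3 - <<'E'
from h import *
st(); rep(); im=rep(); cv2.imwrite("pics/t12.png",cv2.resize(im[60:330,85:420],None,fx=2.2,fy=2.2)[:,:,::-1])
E
```

```text
t 52.6 pos [ 0.6783 -0.1025  0.2794] yaw 21.7 z [ 0.014  0.009 -1.   ] q7 -1.32 F [0.3 0.1 0.4] w 0.0001
stage [0.58104062 0.24739962 0.70036318] 0.001
c 0 [0.6384 0.2957] peg [0.5902 0.355 ]
c 1 [0.5327 0.3047] peg [0.4734 0.2566]
c 2 [0.5237 0.1991] peg [0.5719 0.1398]
c 3 [0.6294 0.1901] peg [0.6887 0.2382]
jar [0.531  0.2968] 12.2 404.0 c 1 0.0081
jar [0.6282 0.1852] 11.9 381.0 c 3 0.005
jar [0.6377 0.2928] 12.2 396.0 c 0 0.003
stage [0.58104062 0.24739962 0.70036318] 0.001
c 0 [0.6384 0.2957] peg [0.5902 0.355 ]
c 1 [0.5327 0.3047] peg [0.4734 0.2566]
c 2 [0.5237 0.1991] peg [0.5719 0.1398]
c 3 [0.6294 0.1901] peg [0.6887 0.2382]
jar [0.531  0.2968] 12.2 404.0 c 1 0.0081
jar [0.6282 0.1852] 11.9 381.0 c 3 0.005
jar [0.6377 0.2928] 12.2 396.0 c 0 0.003
```

View pics/t12.png

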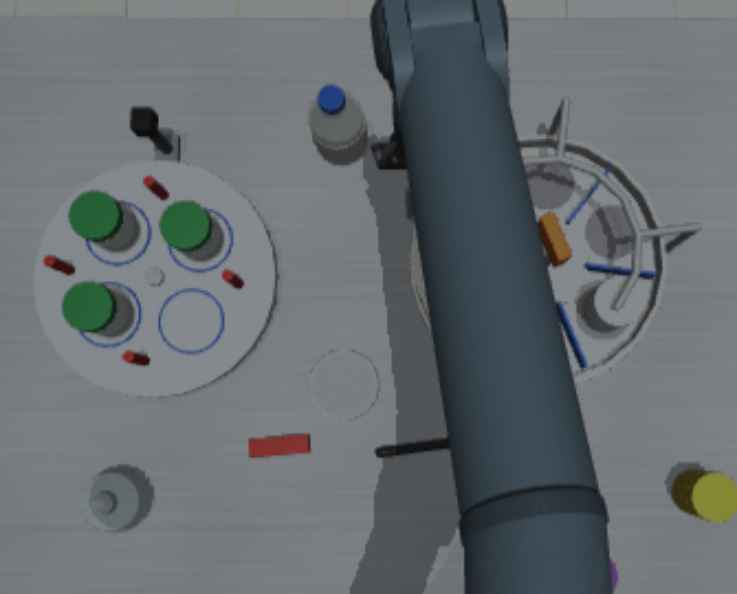

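```bash
python3 -c "
from rig import ctrl
print(ctrl.finish_job())"
```

```text
the job is handed in; nothing more can be done
None
```

I moved all three green-lidded jars from the carousel to separate blue circles on the stage, spun the stage, let it coast to rest, and handed the job in at about 53 s. The hand-in reports no verdict.

- **Jars:** one jar was found about 33 mm off its circle while the arm was away, so I picked it up again and set it back. In the last picture the three jars stood about 3, 5 and 8 mm from their circle centres, against the 15 mm limit.
- **Spin:** I pushed one peg, and the stage ran at about 2.9 rad/s just after release. It was still at about 0.83 rad/s five seconds later and nothing touched it. The last two pictures gave the same stage angle, so it was at rest.
- **White jars and bystanders:** I touched neither. In the last overhead picture the arm hides one of the white jars. It was upright in the carousel in the picture before the spin. The bystanders in view looked unmoved; I did not measure their positions.
- **Disagreements:** after the last carousel turn, the camera and the gripper's yaw differed by about 3 degrees on the carousel angle. Releasing two of the jars also turned the stage a few degrees. Neither caused a problem, because I re-measured the stage before each placing and before the spin.

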